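# Make the wheel-bolt station ready

### The arm

A 6-joint arm with a two-finger parallel gripper is mounted at the origin on the work surface. World frame = base frame: x ahead of the robot, y to its left, z up, the work surface at z = 0. Lengths are in m, angles in rad, forces in N, time in s.
With the tool pointing down it reaches from about 0.325 to 0.925 m from the base axis. Payload 3.1 kg.
Tool frame: the origin (TCP) lies at the very end of the fingers, on their centre line; the grasp point (between the pads) lies 19 mm behind it (manip.grip_point_offset is the z of the grasp point in the tool frame, in m); z points along the fingers, y is the line along which they close (so a half turn about z gives the same grasp; the last joint's range is limited). The gripper opens to 85 mm and grips with 20 to 120 N. Pads are 22 mm wide; open, the fingers measure 114 mm over their backs; the gripper's body (76 mm by 85 mm) begins 54 mm behind the grasp point. The pads swing forward as they close: fully open they stand 13 mm farther back than shut.
Start: joints at [1.024, 0.217, 1.613, -0, 1.311, -0.112], TCP at [0.263, 0.567, 0.231] pointing down, gripper open.
Joint ranges: [-2.75, 2.75], [-0.78, 2.1], [0.31, 2.55], [-1.13, 4.27], [0.13, 2.63], [-2.58, 2.58]. Speed limits (rad/s): [2.79, 2.79, 3.14, 3.14, 3.14, 3.14].

### API

Orientations are given as a unit quaternion [x, y, z, w].
In Python, from station import telemetry, cams, manip gives the robot as it stands. The module is installed in compiled form; this text tells all that it offers.
- The arm moves only by the shell command python3 -m creep 'ROWS' [OPENING] [FORCE]. ROWS is a JSON list that holds a single list of rows (three levels of brackets), with 1 to 5 rows, each of 6 numbers: dx, dy, dz in shares of the most that a row can go, 1 being 50 mm, then a rotation vector rx, ry, rz in units of 0.25 rad; each row shifts and turns the commanded pose from where the row before left it, along the tool's axes as they then stand; what a row does not reach is not made up. A row lasts 1/10 s, in which the tool goes at most 0.05 m and 0.15 rad, less where a joint would pass 70% of its speed; a pose out of reach is approached as far as the arm can. OPENING is the opening from 0.0 (shut) to 1.0 (fully open), set as the command begins (- or left out keeps the last). The fingers move at their own pace and stop on an object; FORCE is the grip in N (left out, the last holds). Time passes only in rows, so rows that do not move let the fingers close. It prints the time, the measured TCP pose, the force, the opening and the grip force at its end. Input that does not fit is refused with a message, and nothing moves.
- telemetry.observe(): the state, without advancing time (a new reading comes with each control period).
- cams.grab_frame(name): name is "side" or "top"; returns the picture (400x640x3 uint8, red, green, blue); there is no depth.
- cams.calibration(name): a dict with "K" (3x3 intrinsics, pixels), "view" (4x4, takes a point from world to camera coordinates). Camera axes: x right, y down, z forward; pixel columns grow to the right and rows downward; lengths in m; the calibration is good to about 2 mm. A picture is of the moment at which its call begins. calibration takes no time and is no camera call.
- manip.job_done(): hands the job in; it is judged then, once.
Trained networks look in the newest picture that a camera, given by its name, has taken for a name from the list of things; names that differ only in an ending like _2 or _b are one class to them, and where a whole thing is asked for, a point or a joint stands for the part that bears it (a point fixed in the world has none). Each returns a list of dicts, best first, with "score" (0 to 1); they miss things now and then, are a little off and sometimes report something else, mostly with a low value. They report only what shows in the picture. A call takes as long as a camera call. They do not tell look-alikes from the thing itself.
- cams.look_for(camera, label): "rect" ([centre column, centre row, width, height] in pixels, round what is visible of it).
- cams.landmark_of(camera, label): "xy" ([column, row] in pixels: a listed point, or the origin of a listed thing).
The state is a dict: "time_s": time; "joint_pos": joint angles; "qvel": joint speeds; "tau": joint torques, N m; "tool_pos": TCP position; "tcp_rot": TCP orientation; "force": force on the tool from outside, world axes, zero at the start; "wrist_torque": the same for the moment, N m; "width": opening from 0.0 (shut) to 1.0 (fully open); "grasp_force": force on a finger pad.
Only numpy, scipy, OpenCV 4.12 (cv2) and the standard library are available. Lean on these libraries where they do the work, as an engineer would, in place of code of your own. Each camera call takes 0.05 s, during which the arm holds its last target. There are 200 camera calls.

### The job

Get the wheel-bolt station ready for the next truck: stand both fallen oil bottles upright on the green drip mat, and load every wheel bolt into the sloping chute so that each lies in a lane tip downhill and orange head uphill, at most three to a lane, slid down to the stop or to the bolt before it. Only once all the bolts are in, throw the red-balled feed lever fully over to the far side. Leave everything else on the bench where it is.

Things in the scene. Friction and masses are not known exactly. Their poses are not given: they have to be found in the camera images.
- bolt1: wheel bolt, 80 mm long, 0.2 kg: steel shank 20 mm in diameter, 62 mm long; flange 34 mm in diameter, 7 mm thick, then an orange hexagon 11 mm long. Origin on the axis, 47 mm from the tip, 33 mm from the head's end, near the balance point; x axis points from head to tip. Starts lying on the bench on flange and tip, origin 15 mm up. May be absent (None)
- bolt2: wheel bolt, 80 mm long, 0.2 kg: steel shank 20 mm in diameter, 62 mm long; flange 34 mm in diameter, 7 mm thick, then an orange hexagon 11 mm long. Origin on the axis, 47 mm from the tip, 33 mm from the head's end, near the balance point; x axis points from head to tip. Starts lying on the bench on flange and tip, origin 15 mm up. May be absent (None)
- bolt3: wheel bolt, 80 mm long, 0.2 kg: steel shank 20 mm in diameter, 62 mm long; flange 34 mm in diameter, 7 mm thick, then an orange hexagon 11 mm long. Origin on the axis, 47 mm from the tip, 33 mm from the head's end, near the balance point; x axis points from head to tip. Starts lying on the bench on flange and tip, origin 15 mm up. May be absent (None)
- bolt4: wheel bolt, 80 mm long, 0.2 kg: steel shank 20 mm in diameter, 62 mm long; flange 34 mm in diameter, 7 mm thick, then an orange hexagon 11 mm long. Origin on the axis, 47 mm from the tip, 33 mm from the head's end, near the balance point; x axis points from head to tip. Starts lying on the bench on flange and tip, origin 15 mm up. May be absent (None)
- bolt5: wheel bolt, 80 mm long, 0.2 kg: steel shank 20 mm in diameter, 62 mm long; flange 34 mm in diameter, 7 mm thick, then an orange hexagon 11 mm long. Origin on the axis, 47 mm from the tip, 33 mm from the head's end, near the balance point; x axis points from head to tip. Starts lying on the bench on flange and tip, origin 15 mm up. May be absent (None)
- bottle1: oil bottle, red plastic with a white band, square section 54 x 54 mm, body 125 mm tall, then a black round cap 36 mm in diameter, 20 mm tall (145 mm overall), 0.3 kg. Origin on the axis, 60 mm above the underside; z axis points from base to cap. It starts lying on one of its flat sides
- bottle2: oil bottle, white plastic with a yellow band, square section 54 x 54 mm, body 125 mm tall, then a black round cap 36 mm in diameter, 20 mm tall (145 mm overall), 0.3 kg. Origin on the axis, 60 mm above the underside; z axis points from base to cap. It starts lying on one of its flat sides
- mat: green drip mat with black rim fixed to the bench, 140 mm (x) by 220 mm (y), 3 mm thick; origin under its centre, room for both bottles side by side along its y axis
- chute: closed grey stand of the bolt chute, fixed to the bench; origin on the bench under the middle of the sloping bed. Its y axis points level in the downhill direction, its x axis level across the lanes. The lever's block is bolted 205 mm from the origin in its -y direction, beyond the chute's high end
- bed: sloping slippery bed of the chute, blue floor, yellow walls, 270 mm long, 28 degrees steep. Origin on the floor surface at mid-length, 100 mm above the bench; x points downhill along it, z square out of it. Two lanes, centre lines y = +35 and -35 mm, each 40 mm wide; walls 12 mm high (divider 30 mm wide, outer walls 8). Open top end at x = -135 mm, end stop (40 mm high) at +135
- stop (a point): point on the face of the end stop at the bed's low end, midway between the lanes, 12 mm above the floor. Bolts let go in a lane slide down to the stop by themselves; each lane takes three nose to tail, whose origins come to rest at bed x about +88, +8 and -72 mm
- lever (a joint): angle of the feed lever in rad: about 0 leaning over the robot's side (chute -x), 1.0 fully thrown over to the far side (chute +x); pivots about the chute's y axis 22 mm above the bench; stays where it is left, light to push (about 1 N at the ball)
- lever_tip (a point): centre of the red ball (26 mm in diameter) at the end of the 80 mm feed lever
- spanner: spanner on the bench, to be left alone; origin near its middle
- discs: stack of reddish grinding discs, 115 mm in diameter, 38 mm high, to be left alone; origin under its centre
- socket: plain steel drive socket standing on end, 32 mm in diameter, 60 mm high, to be left alone; origin under its centre
- tin: tin can, 70 mm in diameter, 100 mm high, to be left alone; origin under its centre
- carton: cardboard carton 110 x 130 x 90 mm, to be left alone; origin under its centre
There are look-alikes about, which are no part of the job. What is shaped like the bolt5 but purple is not meant.

How it is judged:
On the way, in this order (a step that is already met when the one before it is completed fails the run):
1. every bolt present lies in the chute, in a lane, tip downhill (x of bolt1 in the frame of bed between -0.09 and 0.11 m and z of bolt1 in the frame of bed between 0.003 and 0.024 m and (y of bolt1 in the frame of bed between 0.015 and 0.055 m or y of bolt1 in the frame of bed between -0.055 and -0.015 m) and angle between the x axis of each of bolt1, bolt2, bolt3, bolt4, bolt5 and the x axis of bed, either way round below 0.2 rad and x of stop in the frame of bolt1 above 0 m and x of bolt2 in the frame of bed between -0.09 and 0.11 m and z of bolt2 in the frame of bed between 0.003 and 0.024 m and (y of bolt2 in the frame of bed between 0.015 and 0.055 m or y of bolt2 in the frame of bed between -0.055 and -0.015 m) and x of stop in the frame of bolt2 above 0 m and x of bolt3 in the frame of bed between -0.09 and 0.11 m and z of bolt3 in the frame of bed between 0.003 and 0.024 m and (y of bolt3 in the frame of bed between 0.015 and 0.055 m or y of bolt3 in the frame of bed between -0.055 and -0.015 m) and x of stop in the frame of bolt3 above 0 m and x of bolt4 in the frame of bed between -0.09 and 0.11 m and z of bolt4 in the frame of bed between 0.003 and 0.024 m and (y of bolt4 in the frame of bed between 0.015 and 0.055 m or y of bolt4 in the frame of bed between -0.055 and -0.015 m) and x of stop in the frame of bolt4 above 0 m and x of bolt5 in the frame of bed between -0.09 and 0.11 m and z of bolt5 in the frame of bed between 0.003 and 0.024 m and (y of bolt5 in the frame of bed between 0.015 and 0.055 m or y of bolt5 in the frame of bed between -0.055 and -0.015 m) and x of stop in the frame of bolt5 above 0 m), for 0.2 s.
2. after that the feed lever is thrown over (value of joint lever above 0.8 rad), for 0.2 s.
At the end, for the whole second after the job is handed in: Every bolt present lies on a lane floor (origin within 20 mm of its centre line, under 24 mm up, bed x -90 to 110 mm), within 0.2 rad of the lane, tip to the stop; bottles upright within 0.1 rad, axes on the mat 10 mm inside its edges; lever past 0.8 rad; all at rest (all of step 1 and angle between each of bottle1, bottle2's own z axis and vertical below 0.1 rad and x of bottle1 in the frame of mat between -0.06 and 0.06 m and y of bottle1 in the frame of mat between -0.1 and 0.1 m and height (world z) of bottle1 between 0.055 and 0.075 m and x of bottle2 in the frame of mat between -0.06 and 0.06 m and y of bottle2 in the frame of mat between -0.1 and 0.1 m and height (world z) of bottle2 between 0.055 and 0.075 m and value of joint lever above 0.8 rad and linear speed of each of bolt1, bolt2, bolt3, bolt4, bolt5, bottle1, bottle2 below 0.03 m/s); the robot touches nothing.
It fails at once if the spanner is disturbed (moved more than 40 mm) (distance of spanner from where it was at the start of the episode above 0.04 m).
It fails at once if the discs is disturbed (moved more than 40 mm) (distance of discs from where it was at the start of the episode above 0.04 m).
It fails at once if the socket is disturbed (moved more than 40 mm) (distance of socket from where it was at the start of the episode above 0.04 m).
It fails at once if the tin is disturbed (moved more than 40 mm) (distance of tin from where it was at the start of the episode above 0.04 m).
It fails at once if the carton is disturbed (moved more than 40 mm) (distance of carton from where it was at the start of the episode above 0.04 m).
Of bolt1, bolt2, bolt3, bolt4, bolt5 only 3 to 5 are there at a start; the rules pass over those that are not, and their reading is None.
At some moment in a run one of bolt1, bolt2, bolt3, bolt4, bolt5, bottle1, bottle2 may be knocked a few centimetres aside while the robot is not near it.
Once in a run the grip may slacken for a moment while it holds something.
It also fails if it takes over 210 s, if anything falls off the work surface, if the arm or the gripper's body presses on something with over 40 N, if the wrist force passes 120 N, or if a joint passes its speed limit or range.

## Working session

There is one attempt and no reset: what is moved stays moved. The work goes in short steps, Python scripts to look and compute and a shell command to move; the robot and the scene stay as the last step left them, time stands still between calls to the robot, and variables do not carry over. Pictures are saved under pics/ and viewed, at most 19 in all, crops included, and the job is handed in when it is done.

```bash
mkdir -p pics; cat > h.py <<'E'
import numpy as np,cv2,json
from station import telemetry,cams,manip
from scipy.spatial.transform import Rotation as R
def cal(n):
    c=cams.calibration(n);return np.array(c["K"]),np.array(c["view"])
def ray(n,px):
    K,V=cal(n);d=np.linalg.inv(K)@[px[0],px[1],1];Rm=V[:3,:3]
    return -Rm.T@V[:3,3],Rm.T@d
def onz(n,px,z):
    o,d=ray(n,px);return o+d*(z-o[2])/d[2]
def proj(n,p):
    K,V=cal(n);q=K@(V[:3,:3]@np.array(p)+V[:3,3]);return q[:2]/q[2]
def save(n,name,crop=None,s=1):
    f=cams.grab_frame(n)
    np.save(f'pics/{n}.npy',f)
    g=f if crop is None else f[crop[1]:crop[3],crop[0]:crop[2]]
    g=cv2.resize(g,None,fx=s,fy=s,interpolation=cv2.INTER_CUBIC) if s!=1 else g
    cv2.imwrite(f'pics/{name}.png',g[:,:,::-1])
    return f
E
python3 - <<'E'
from h import *
for n in("top","side"):
    save(n,n+"0");K,V=cal(n);print(n,K.round(1).tolist(),V.round(3).tolist())
    for l in["bolt1","bottle1","bottle2","mat","chute","bed","stop","lever_tip","spanner","discs","socket","tin","carton"]:
        print(l,[(np.round(d["xy"]).tolist(),round(d["score"],2)) for d in cams.landmark_of(n,l)][:7])
s=telemetry.observe();print(s)
print(manip.grip_point_offset)
E
```

```text
top [[517.8, 0.0, 309.4], [0.0, 517.8, 197.7], [0.0, 0.0, 1.0]] [[-0.006, -1.0, -0.012, 0.059], [-0.98, 0.008, -0.199, 0.532], [0.199, 0.011, -0.98, 1.259], [0.0, 0.0, 0.0, 1.0]]
bolt1 [([190.0, 317.0], 0.9), ([276.0, 276.0], 0.82), ([391.0, 241.0], 0.77), ([271.0, 234.0], 0.75), ([310.0, 237.0], 0.67), ([225.0, 283.0], 0.59), ([229.0, 240.0], 0.5)]
bottle1 [([450.0, 158.0], 0.8), ([399.0, 160.0], 0.7)]
bottle2 [([450.0, 158.0], 0.8), ([399.0, 160.0], 0.7)]
mat [([467.0, 227.0], 0.73)]
chute [([252.0, 161.0], 0.79), ([151.0, 170.0], 0.52)]
bed [([245.0, 148.0], 0.81)]
stop [([202.0, 148.0], 0.81)]
lever_tip [([330.0, 174.0], 0.66)]
spanner [([247.0, 149.0], 0.59), ([333.0, 115.0], 0.58), ([272.0, 234.0], 0.22)]
discs [([151.0, 168.0], 0.87)]
socket [([180.0, 203.0], 0.52)]
tin [([423.0, 114.0], 0.76)]
carton [([230.0, 242.0], 0.58), ([144.0, 254.0], 0.57)]
side [[439.9, 0.0, 311.0], [0.0, 439.9, 197.0], [0.0, 0.0, 1.0]] [[0.662, -0.749, 0.016, -0.322], [-0.375, -0.35, -0.858, 0.29], [0.648, 0.563, -0.513, 0.797], [0.0, 0.0, 0.0, 1.0]]
bolt1 [([228.0, 208.0], 0.81), ([343.0, 270.0], 0
[... 685 characters left out ...]
0.21)]
{'time_s': 1.4, 'joint_pos': array([ 1.02382635e+00,  2.16922076e-01,  1.61340213e+00,  5.29119397e-06,
        1.31128764e+00, -1.12201480e-01]), 'qvel': array([-0.00098801, -0.0009626 ,  0.00064389, -0.00065877, -0.00094307,
       -0.00107701]), 'tau': array([-7.53993882e-04, -3.96887541e+01, -3.04237533e+01, -1.96494252e-04,
        8.30298668e-04, -3.46471523e-06]), 'tool_pos': array([0.26323633, 0.56687544, 0.23128543]), 'tcp_rot': array([ 2.15676836e-01,  9.76464798e-01, -8.25501242e-06, -5.52618820e-06]), 'force': array([0.47890555, 0.27844748, 0.54528799]), 'wrist_torque': array([ 0.03645548,  0.06707048, -0.04538542]), 'grasp_force': 0.0, 'width': 1.0027713658550115}
-0.0187
```

View pics/top0.png

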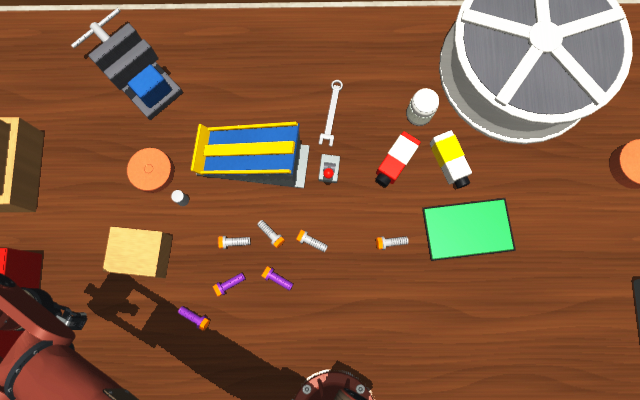

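View pics/side0.png

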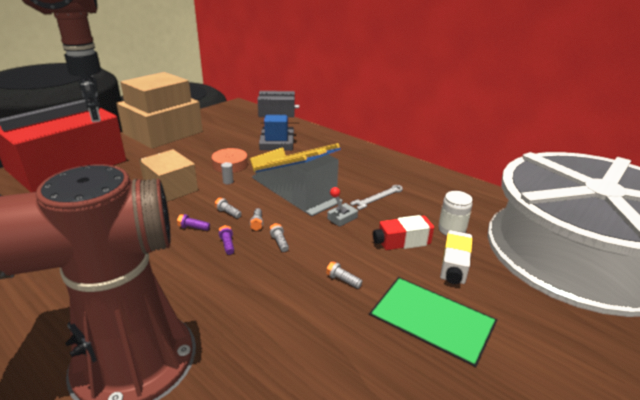

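Top view: the candidates for "bolt" are steel ones at about (234,241), (270,233), (312,240) and (393,241), and purple look-alikes at (229,284), (277,278) and (193,317), which I'll leave alone. The red bottle is at (399,158), the white one at (450,158), the mat at (468,229), the chute at (248,150) and the red ball at (328,173). The chute's low end with the stop is on the left (+y).

```bash
cat >> h.py <<'E'
def pcam(mask):
    ys,xs=np.nonzero(mask);return np.c_[xs,ys].astype(float)
def bolts(n="top",f=None,amin=25,z=0.014,purple=False):
    """steel-shank bolts: orange head blob + bright grey pixels near; returns origin (x,y), yaw of head->tip"""
    if f is None:f=cams.grab_frame(n)
    hsv=cv2.cvtColor(f,cv2.COLOR_RGB2HSV);H,S,Vv=[hsv[:,:,i].astype(int) for i in range(3)]
    org=((H>=8)&(H<=24)&(S>170)&(Vv>190)).astype(np.uint8)
    st=((S<70)&(Vv>90)).astype(np.uint8)
    k,lab,stt,cen=cv2.connectedComponentsWithStats(org);out=[]
    for i in range(1,k):
        if not 15<stt[i,4]<250:continue
        c=cen[i];yy,xx=np.mgrid[:400,:640];near=((xx-c[0])**2+(yy-c[1])**2<45**2)
        k2,l2,s2,c2=cv2.connectedComponentsWithStats((st&near).astype(np.uint8))
        best=[j for j in range(1,k2) if s2[j,4]>=60 and np.min(np.hypot(*(pcam(l2==j)-c).T))<10]
        if not best:continue
        j=best[0];P=np.r_[pcam(l2==j),pcam(lab==i)]
        W=np.array([onz(n,p,z)[:2] for p in P]);m=W.mean(0);u,s,vt=np.linalg.svd(W-m);a=vt[0]
        hd=onz(n,c,z)[:2]
        if (m-hd)@a<0:a=-a
        t=(W-m)@a;lo,hi=np.percentile(t,[0.5,99.5]);w=(W-m)@np.array([-a[1],a[0]])
        mid=(np.percentile(w,2)+np.percentile(w,98))/2
        o=m+a*((lo+hi)/2-0.007)+mid*np.array([-a[1],a[0]])
        out.append((o.round(4),round(float(np.arctan2(a[1],a[0])),3),round(hi-lo,4),c.round(0)))
    return out
E
python3 - <<'E'
from h import *
f=np.load('pics/top.npy')
for b in bolts(f=f):print(b)
g=cv2.resize(f[105:195,180:350],None,fx=4.5,fy=4.5,interpolation=cv2.INTER_CUBIC);cv2.imwrite('pics/chute.png',g[:,:,::-1])
g=cv2.resize(f[215:335,170:420],None,fx=3.2,fy=3.2,interpolation=cv2.INTER_CUBIC);cv2.imwrite('pics/bolts.png',g[:,:,::-1])
hsv=cv2.cvtColor(f,cv2.COLOR_RGB2HSV);H,S,V=[hsv[:,:,i].astype(int) for i in range(3)]
m=((H>50)&(H<75)&(S>120)).astype(np.uint8);r=cv2.minAreaRect(pcam(m).astype(np.float32));print('mat',[onz('top',p,.003)[:2].round(3) for p in cv2.boxPoints(r)],onz('top',r[0],.003).round(4))
for l in["bottle1","discs","socket","tin","carton","spanner"]:
    pass
for nm,p,z in [("discs",(151,168),0),("socket",(180,203),0),("tin",(423,114),0),("carton",(144,254),0),("ball",(328,173),.09),("lowleft",(193,171),.04)]:print(nm,onz('top',p,z).round(3))
E
```

```text
(array([0.6377, 0.0816]), 3.065, np.float64(0.1214), array([293., 147.]))
(array([0.4298, 0.0561]), -2.061, np.float64(0.0806), array([300., 235.]))
(array([0.4282, 0.2584]), -1.525, np.float64(0.0802), array([220., 242.]))
(array([0.4454, 0.1548]), 0.769, np.float64(0.0791), array([278., 242.]))
(array([ 0.4239, -0.1497]), -1.46, np.float64(0.0765), array([380., 243.]))
mat [array([ 0.512, -0.243]), array([ 0.537, -0.463]), array([ 0.404, -0.468]), array([ 0.379, -0.252])] [ 0.4575 -0.3565  0.003 ]
discs [0.629 0.48  0.   ]
socket [0.532 0.398 0.   ]
tin [ 0.774 -0.255  0.   ]
carton [0.398 0.485 0.   ]
ball [0.588 0.008 0.09 ]
lowleft [0.609 0.357 0.04 ]
```

View pics/chute.png

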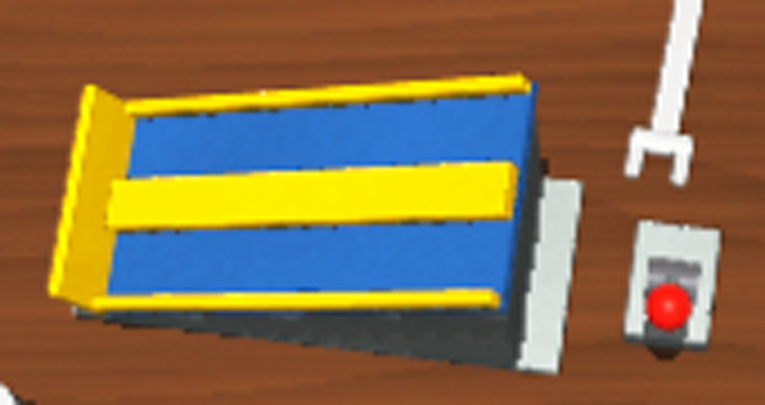

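View pics/bolts.png

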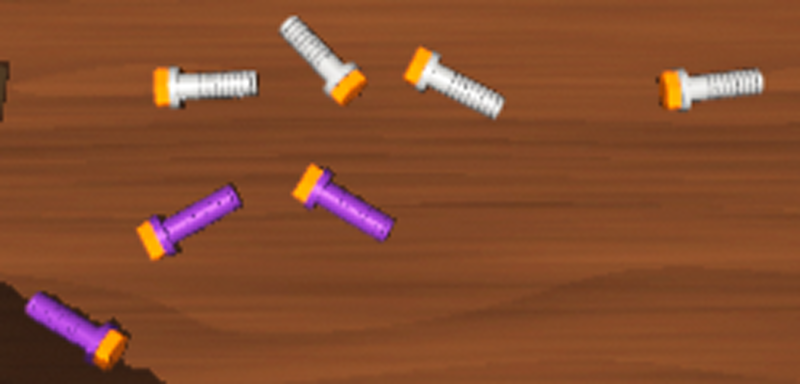

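Close crop: the four steel-shanked bolts with orange heads are the real ones, and the purple trio is the decoy. Next I fit the chute pose from the corners in the crop.

```bash
cat >> h.py <<'E'
def bedT(p):
    c,s=np.cos(p[2]),np.sin(p[2]);Y=np.array([c,s,0]);X=np.array([s,-c,0]) # Y downhill, X far
    a=np.radians(28);bx=Y*np.cos(a)-np.array([0,0,1])*np.sin(a);bz=Y*np.sin(a)+np.array([0,0,1])*np.cos(a);by=np.cross(bz,bx)
    T=np.eye(4);T[:3,:3]=np.c_[bx,by,bz];T[:3,3]=[p[0],p[1],.1];return T
E
python3 - <<'E'
from h import *
from scipy.optimize import least_squares
M={(522,73):(-135,-63,12),(537,85):(-135,-63,0),(497,305):(-135,63,12),(513,163):(-135,-15,12),(511,216):(-135,15,12),(135,117):(135,-55,0),(108,292):(135,55,0),(110,180):(135,-15,12),(110,228):(135,15,12)}
px=np.array([(k[0]/4.5+180-.4,k[1]/4.5+105-.4) for k in M]);b=np.array(list(M.values()))/1000
def res(p):
    T=bedT(p);return np.ravel([proj('top',T[:3,:3]@q+T[:3,3])-x for q,x in zip(b,px)])
r=least_squares(res,[.62,.2,1.5]);print(r.x.round(4).tolist(),r.fun.round(1).reshape(-1,2).tolist())
T=bedT(r.x);print(T.round(3).tolist())
print('lever tip',[ (T[:2,3]-0.205*np.array([np.cos(r.x[2]),np.sin(r.x[2])])).round(3)])
np.save('bed.npy',r.x)
for pos in [(.075,.035),(-.01,.035)]:
  for sg in(1,-1):print(pos,sg,(T@[pos[0],sg*pos[1],.02,1])[:3].round(4))
# bottles
f=np.load('pics/top.npy');hsv=cv2.cvtColor(f,cv2.COLOR_RGB2HSV);H,S,V=[hsv[:,:,i].astype(int) for i in range(3)]
sub=np.zeros((400,640),np.uint8);sub[125:195,370:480]=1
m=((((S<60)&(V>120))|(V<70)|((S>190)&((H<4)|(H>172)|((H>24)&(H<34)))))&(sub>0)).astype(np.uint8)
m=cv2.morphologyEx(m,cv2.MORPH_OPEN,np.ones((3,3)))
k,l,st,c=cv2.connectedComponentsWithStats(m)
for i in range(1,k):
    if st[i,4]>300:
        W=np.array([onz('top',p,.054)[:2] for p in pcam(l==i)],np.float32)*1000;q=cv2.minAreaRect(W);print('bottle',c[i].round(),[np.round(v,1) for v in q],cv2.boxPoints(q).round(0).tolist())
E
```

```text
[0.6473, 0.2044, 1.4326] [[0.8, 0.2], [0.0, -0.6], [-1.0, -0.2], [0.0, -0.5], [-1.3, -0.1], [1.2, 0.5], [0.0, 1.6], [1.2, -0.6], [-0.8, -0.2]]
[[0.122, -0.99, 0.065, 0.647], [0.875, 0.138, 0.465, 0.204], [-0.469, 0.0, 0.883, 0.1], [0.0, 0.0, 0.0, 1.0]]
lever tip [array([0.619, 0.001])]
(0.075, 0.035) 1 [0.623  0.2841 0.0824]
(0.075, 0.035) -1 [0.6924 0.2744 0.0824]
(-0.01, 0.035) 1 [0.6127 0.2097 0.1224]
(-0.01, 0.035) -1 [0.682  0.2001 0.1224]
bottle [453. 158.] [array([ 631.1, -315.4]), array([148.5,  60.2]), np.float64(19.5)] [[551.0, -312.0], [571.0, -369.0], [711.0, -319.0], [691.0, -262.0]]Traceback (most recent call last):
  File "<stdin>", line 21, in <module>
  File "h.py", line 10, in onz
    o,d=ray(n,px);return o+d*(z-o[2])/d[2]
        ~~~^^^^^^
  File "h.py", line 7, in ray
    K,V=cal(n);d=np.linalg.inv(K)@[px[0],px[1],1];Rm=V[:3,:3]
        ~~~^^^
  File "h.py", line 5, in cal
    c=cams.calibration(n);return np.array(c["K"]),np.array(c["view"])
ValueError: time passes only in moves, steps and waits
```

```bash
python3 -m creep '[[[0,0,0,0,0,0]]]' 0.55 40; cat > fix.py <<'E'
s=open('h.py').read()
s=s.replace('''def cal(n):
    c=cams''','''import pickle,os
def cal(n,C={}):
    if n not in C:
        fn=f'cal_{n}.pkl'
        if not os.path.exists(fn):pickle.dump(cal0(n),open(fn,'wb'))
        C[n]=pickle.load(open(fn,'rb'))
    return C[n]
def cal0(n):
    c=cams''')
s+='''
def down(th):
    x=np.array([np.cos(th),np.sin(th),0]);z=np.array([0,0,-1.]);return np.c_[x,np.cross(z,x),z]
def placeR(p=None):
    T=bedT(np.load('bed.npy'));x=T[:3,0];z=-T[:3,2];return np.c_[x,np.cross(z,x),z]
def bedpt(x,y,z):
    return (bedT(np.load('bed.npy'))@[x,y,z,1])[:3]
def plan(*tgts,cur=None):
    """equal rows (screw) from pose to pose; prints n and row"""
    if cur is None:
        s=telemetry.observe();cur=(s["tool_pos"],R.from_quat(s["tcp_rot"]).as_matrix())
    from scipy.linalg import expm
    for pos,M in tgts:
        A=np.eye(4);A[:3,:3]=cur[1];A[:3,3]=cur[0];B=np.eye(4);B[:3,:3]=M;B[:3,3]=pos
        D=np.linalg.inv(A)@B;w=R.from_matrix(D[:3,:3]).as_rotvec();t=np.linalg.norm(w)
        n=max(1,int(np.ceil(max(t/.145,np.linalg.norm(D[:3,3])/.045))))
        K=lambda v:np.array([[0,-v[2],v[1]],[v[2],0,-v[0]],[-v[1],v[0],0]])
        def V(w):
            t=np.linalg.norm(w)
            if t<1e-6:return np.eye(3)
            k=K(w/t);return np.eye(3)+(1-np.cos(t))/t*k+(t-np.sin(t))/t*k@k
        u=np.linalg.solve(V(w),D[:3,3]);d=V(w/n)@(u/n)
        print(n,'x',np.r_[d,w/n].round(4).tolist());cur=(pos,M)
def st():
    s=telemetry.observe();z=R.from_quat(s["tcp_rot"]).as_matrix();print('t',s["time_s"],'p',s["tool_pos"].round(4),'x',z[:,0].round(3),'z',z[:,2].round(3),'j',s["joint_pos"].round(2),'w',round(s["width"],3),'g',round(s["grasp_force"],1),'F',s["force"].round(1))
'''
open('h.py','w').write(s)
E
python3 fix.py
python3 - <<'E'
from h import *
cal('top');cal('side')
bs=[b for b in bolts() if b[0][0]<.5];print(bs)
C=[b for b in bs if abs(b[1]-.77)<.3][0];a=np.array([np.cos(C[1]),np.sin(C[1])]);g=C[0]+.004*a;M=down(C[1])
plan(([*g,.10],M),([*g,.009],M))
E
```

```text
time_s: 1.5
tool_pos: [0.2633, 0.5669, 0.2313]
tcp_rot: [0.216, 0.976, 0.0, -0.0]
force: [0.3, -0.0, -0.7]
width: 0.86
grasp_force: 0.0
[(array([0.4298, 0.0561]), -2.061, np.float64(0.0806), array([300., 235.])), (array([0.4283, 0.2584]), -1.523, np.float64(0.0802), array([220., 242.])), (array([0.4454, 0.1548]), 0.769, np.float64(0.0791), array([278., 242.])), (array([ 0.4239, -0.1497]), -1.46, np.float64(0.0765), array([380., 243.]))]
14 x [-0.037, 0.0071, 0.0094, -0.0, -0.0, 0.1384]
3 x [0.0, 0.0, 0.0303, 0.0, 0.0, -0.0]
```

The rows are not in the units I measure in: shifts go in shares of 50 mm and turns go in units of 0.25 rad. I convert before sending: -0.037 m is -0.74, 0.0071 m is 0.142, 0.138 rad is 0.552.

```bash
python3 -m creep '[[[-0.74,0.142,0,0,0,0.552],[-0.74,0.142,0,0,0,0.552],[-0.74,0.142,0,0,0,0.552],[-0.74,0.142,0,0,0,0.552],[-0.74,0.142,0,0,0,0.552]]]' 0.55 >/dev/null; python3 -m creep '[[[-0.74,0.142,0,0,0,0.552],[-0.74,0.142,0,0,0,0.552],[-0.74,0.142,0,0,0,0.552],[-0.74,0.142,0,0,0,0.552],[-0.74,0.142,0,0,0,0.552]]]' >/dev/null; python3 -m creep '[[[-0.74,0.142,0,0,0,0.552],[-0.74,0.142,0,0,0,0.552],[-0.74,0.142,0,0,0,0.552],[-0.74,0.142,0,0,0,0.552],[0,0,0,0,0,0]]]'
python3 - <<'E'
from h import *
st();a=.769;g=np.array([.4454,.1548])+.004*np.array([np.cos(a),np.sin(a)]);M=down(a)
plan(([*g,.06],M),([*g,.009],M))
E
```

```text
time_s: 3.05
tool_pos: [0.4481, 0.1551, 0.2307]
tcp_rot: [0.927, 0.375, -0.001, 0.0]
force: [0.9, 0.1, -0.0]
width: 0.549
grasp_force: 0.0
t 3.05 p [0.4481 0.1551 0.2307] x [ 0.718  0.696 -0.003] z [-0.002 -0.002 -1.   ] j [ 0.19 -0.11  1.96 -0.    1.3   0.99] w 0.549 g 0.0 F [ 0.9  0.1 -0. ]
4 x [0.0005, -0.0004, 0.0427, -0.0, 0.0006, 0.0002]
2 x [0.0, 0.0, 0.0255, 0.0, 0.0, -0.0]
```

Converted, 0.045 m is 0.9, 0.042 m is 0.84.

```bash
python3 -m creep '[[[0,0,0.9,0,0,0],[0,0,0.9,0,0,0],[0,0,0.9,0,0,0],[0.02,-0.02,0.84,0,0,0],[0.02,-0.02,0.6,0,0,0]]]' 0.55 >/dev/null; python3 -m creep '[[[0,0,0.28,0,0,0],[0,0,0,0,0,0]]]';python3 -m creep '[[[0,0,0,0,0,0],[0,0,0,0,0,0],[0,0,0,0,0,0],[0,0,0,0,0,0],[0,0,0,0,0,0]]]' 0.0 50
python3 - <<'E'
from h import *
st()
E
```

```text
time_s: 3.75
tool_pos: [0.4485, 0.161, 0.0084]
tcp_rot: [0.926, 0.378, -0.002, -0.0]
force: [-0.6, 0.5, -0.7]
width: 0.554
grasp_force: 0.0
time_s: 4.25
tool_pos: [0.4525, 0.1614, 0.0124]
tcp_rot: [0.926, 0.378, 0.002, 0.0]
force: [1.0, 0.4, 6.5]
width: 0.206
grasp_force: 49.1
t 4.25 p [0.4525 0.1614 0.0124] x [0.715 0.7   0.004] z [ 0.005  0.001 -1.   ] j [0.2  0.23 2.08 0.   0.83 0.99] w 0.206 g 49.1 F [1.  0.4 6.5]
```

Converted, 0.005 m is 0.1, -0.003 m is -0.06.

```bash
python3 -m creep '[[[0,0,0,0,0,0],[0,0,0,0,0,0]]]' 0.4 ;python3 -m creep '[[[-0.06,0,0.1,0,0,0],[0,0,0,0,0,0]]]' ; python3 -m creep '[[[0,0,0,0,0,0],[0,0,0,0,0,0],[0,0,0,0,0,0],[0,0,0,0,0,0],[0,0,0,0,0,0]]]' 0.0 40
python3 - <<'E'
from h import *
st();print([b for b in bolts() if b[0][0]<.5]);save('side','s1',(180,140,400,320),3)
E
```

```text
time_s: 4.45
tool_pos: [0.4498, 0.1607, 0.0104]
tcp_rot: [0.926, 0.378, -0.0, 0.0]
force: [0.3, 0.1, -0.3]
width: 0.399
grasp_force: 0.0
time_s: 4.65
tool_pos: [0.4462, 0.1582, 0.0041]
tcp_rot: [0.926, 0.378, -0.002, -0.0]
force: [0.1, 0.2, 0.5]
width: 0.4
grasp_force: 0.0
time_s: 5.15
tool_pos: [0.4477, 0.1587, 0.0051]
tcp_rot: [0.926, 0.378, -0.0, -0.0]
force: [0.0, -0.1, -2.2]
width: 0.216
grasp_force: 39.1
t 5.15 p [0.4477 0.1587 0.0051] x [ 0.715  0.7   -0.   ] z [-0.  0. -1.] j [0.19 0.23 2.09 0.   0.82 0.99] w 0.216 g 39.1 F [ 0.  -0.1 -2.2]
[(array([0.4298, 0.0561]), -2.061, np.float64(0.0806), array([300., 235.])), (array([ 0.4239, -0.1497]), -1.46, np.float64(0.0765), array([380., 243.]))]
```

View pics/s1.png

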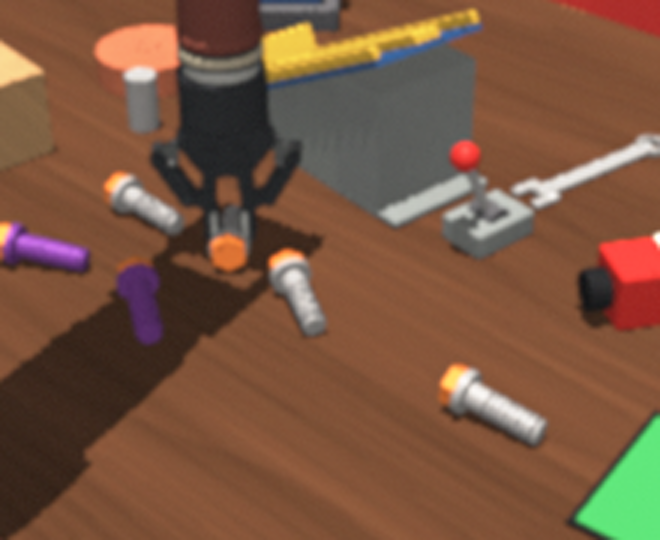

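```bash
python3 -m creep '[[[0,0,-0.9,0,0,0],[0,0,-0.9,0,0,0],[0,0,-0.9,0,0,0],[0,0,-0.9,0,0,0],[0,0,-0.6,0,0,0]]]'
python3 - <<'E'
from h import *
M=placeR();plan((bedpt(.077,-.035,.1),M),(bedpt(.077,-.035,.016),M))
E
```

```text
time_s: 5.75
tool_pos: [0.4493, 0.1591, 0.2191]
tcp_rot: [0.926, 0.378, 0.003, 0.0]
force: [0.7, -0.9, -1.8]
width: 0.214
grasp_force: 39.6
7 x [0.039, 0.0199, 0.0023, -0.0224, -0.0677, -0.0922]
2 x [-0.0, 0.0, 0.042, -0.0, -0.0, 0.0]
```

Converted, 0.039 m is 0.78, 0.0199 m is 0.398, -0.0922 rad is -0.3688.

```bash
python3 -m creep '[[[0.78,0.398,0.046,-0.0896,-0.2708,-0.3688],[0.78,0.398,0.046,-0.0896,-0.2708,-0.3688],[0.78,0.398,0.046,-0.0896,-0.2708,-0.3688],[0.78,0.398,0.046,-0.0896,-0.2708,-0.3688],[0.78,0.398,0.046,-0.0896,-0.2708,-0.3688]]]' >/dev/null;python3 -m creep '[[[0.78,0.398,0.046,-0.0896,-0.2708,-0.3688],[0.78,0.398,0.046,-0.0896,-0.2708,-0.3688],[0,0,0,0,0,0],[0,0,0,0,0,0]]]'
python3 - <<'E'
from h import *
st();M=placeR();plan((bedpt(.077,-.035,.03),M),(bedpt(.077,-.035,.016),M))
save('top','t1',(170,90,350,200),4)
E
```

```text
time_s: 6.65
tool_pos: [0.6944, 0.3135, 0.1397]
tcp_rot: [0.73, 0.638, -0.189, 0.156]
force: [-0.3, -0.4, -2.0]
width: 0.218
grasp_force: 39.7
t 6.65 p [0.6944 0.3135 0.1397] x [ 0.114  0.872 -0.475] z [-0.076 -0.469 -0.88 ] j [ 0.48  0.8   1.04 -0.39  1.62  0.66] w 0.218 g 39.7 F [-0.3 -0.4 -2. ]
2 x [-0.0026, 0.0019, 0.0294, -0.0054, 0.0032, 0.0034]
1 x [0.0, 0.0, 0.014, -0.0, -0.0, 0.0]
```

View pics/t1.png

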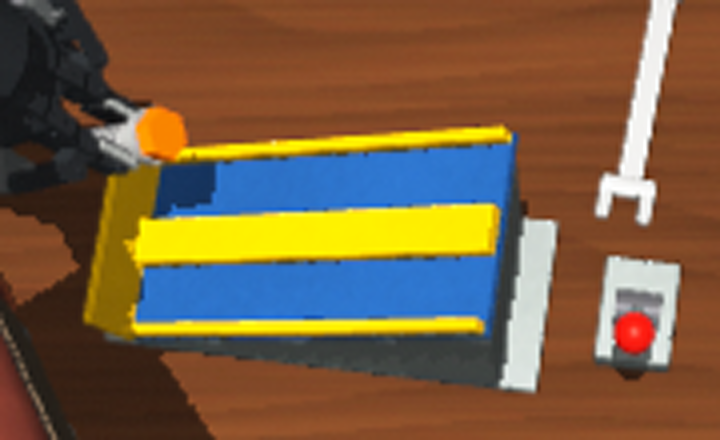

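```bash
cat >> h.py <<'E'
def tri(p1,p2,n1='top',n2='side'):
    o1,d1=ray(n1,p1);o2,d2=ray(n2,p2);A=np.c_[d1,-d2];k=np.linalg.lstsq(A,o2-o1,rcond=None)[0]
    a,b=o1+k[0]*d1,o2+k[1]*d2;return (a+b)/2,np.linalg.norm(a-b)
def orange(n,f=None):
    f=cams.grab_frame(n) if f is None else f
    hsv=cv2.cvtColor(f,cv2.COLOR_RGB2HSV);H,S,Vv=[hsv[:,:,i].astype(int) for i in range(3)]
    k,l,s,c=cv2.connectedComponentsWithStats(((H>=8)&(H<=22)&(S>170)&(Vv>140)).astype(np.uint8))
    return [(c[i].round(1).tolist(),int(s[i,4])) for i in range(1,k) if s[i,4]>12]
E
python3 - <<'E'
from h import *
f=cams.grab_frame('side');cv2.imwrite('pics/s2.png',cv2.resize(f[80:240,180:380],None,fx=3.5,fy=3.5)[:,:,::-1])
print(orange('top'),orange('side',f))
s=telemetry.observe();M=R.from_quat(s["tcp_rot"]).as_matrix();h=s["tool_pos"]+M@[-.03,0,-.01];print('exp head',h.round(3),proj('top',h),proj('side',h))
E
```

```text
[([423.5, 7.0], 32), ([229.0, 9.0], 25), ([289.6, 9.4], 102), ([81.0, 11.6], 52), ([12.0, 12.0], 25), ([308.9, 16.1], 622), ([439.5, 12.5], 62), ([71.4, 18.4], 292), ([123.8, 18.3], 49), ([163.3, 19.4], 124), ([421.1, 29.3], 217), ([211.0, 31.6], 220), ([634.8, 28.2], 24), ([346.6, 30.7], 87), ([148.0, 32.9], 23), ([15.2, 35.2], 61), ([334.0, 39.0], 13), ([633.2, 73.6], 17), ([375.6, 76.4], 394), ([191.0, 78.4], 145), ([279.9, 106.0], 424), ([359.8, 100.1], 46), ([373.0, 103.8], 82), ([48.8, 110.2], 185), ([445.7, 107.7], 21), ([310.0, 111.0], 19), ([447.3, 113.1], 17), ([210.7, 121.5], 155), ([258.3, 115.8], 52), ([55.0, 118.0], 19), ([421.0, 132.7], 36), ([628.1, 144.6], 35), ([627.4, 174.0], 37), ([421.8, 171.4], 95), ([478.2, 170.2], 18), ([537.0, 173.8], 67), ([311.3, 175.6], 22), ([87.8, 177.6], 66), ([231.5, 190.7], 15), ([436.6, 195.0], 499), ([621.4, 194.3], 132), ([48.8, 196.6], 56), ([249.9, 195.9], 209), ([548.5, 197.8], 292), ([307.6, 200.2], 395), ([76.2, 202.1], 220), ([310.1, 203.1], 18), ([391.2, 203.1], 13), ([86.5, 205.0], 16), ([340.0, 204.0], 19), ([588.0, 206.6]
[... 546 characters left out ...]
, 241.8], 41), ([4.0, 242.6], 19), ([335.5, 249.9], 22), ([265.8, 271.1], 48), ([381.3, 294.2], 556), ([574.0, 290.0], 15), ([601.2, 293.1], 322), ([122.0, 296.0], 185), ([474.5, 312.0], 18), ([298.1, 327.2], 570), ([549.8, 321.9], 153), ([589.2, 320.8], 14), ([72.7, 324.7], 116), ([373.4, 322.0], 24), ([381.1, 327.1], 109), ([523.6, 328.8], 541), ([57.6, 330.5], 163), ([320.2, 334.7], 50), ([489.2, 339.4], 58), ([261.4, 340.6], 66), ([439.3, 361.3], 58), ([196.6, 362.7], 36), ([415.3, 362.6], 16)] [([286.2, 124.2], 71), ([284.2, 156.7], 740), ([179.0, 219.0], 38), ([273.1, 224.6], 18), ([328.7, 267.6], 33)]
exp head [0.694 0.291 0.173] [209.1352397  121.92722651] [285.27807348 123.77124128]
```

View pics/s2.png

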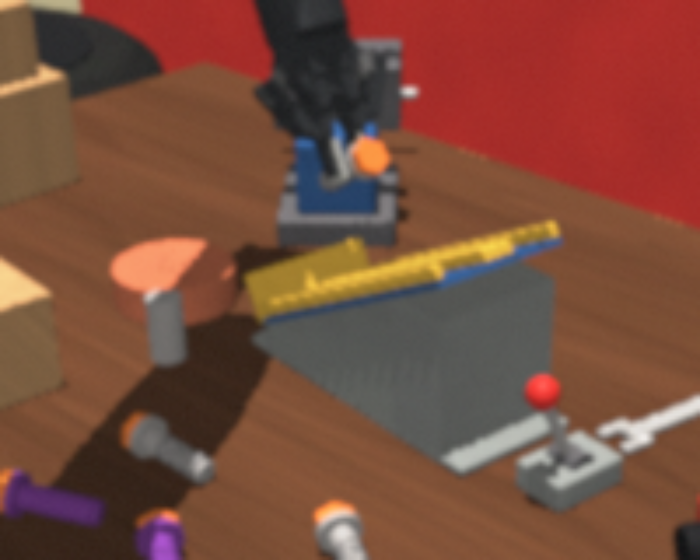

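The held bolt's head shows at (210.7,121.5) top and (286,124) side, within 2 px of where it should be, so it is aligned with the bed. Lowering it.

The rows are not in the units I measure in: shifts go in shares of 50 mm and turns go in units of 0.25 rad. I convert before sending: 0.03 m is 0.6, 0.029 m is 0.58, -0.005 rad is -0.02.

```bash
python3 -m creep '[[[-0.06,0.04,0.6,-0.02,0.012,0.012],[-0.06,0.04,0.58,-0.02,0.012,0.012],[0,0,0.28,0,0,0],[0,0,0,0,0,0]]]'
python3 - <<'E'
from h import *
st();T=bedT(np.load('bed.npy'));print((np.linalg.inv(T)@[*telemetry.observe()["tool_pos"],1]).round(4))
E
```

```text
time_s: 7.2
tool_pos: [0.694, 0.271, 0.0854]
tcp_rot: [0.734, 0.636, -0.18, 0.159]
force: [-0.5, 0.2, -2.5]
width: 0.216
grasp_force: 39.8
t 7.2 p [0.694  0.271  0.0854] x [ 0.127  0.876 -0.466] z [-0.061 -0.462 -0.885] j [ 0.44  0.79  1.15 -0.4   1.48  0.68] w 0.216 g 39.8 F [-0.5  0.2 -2.5]
[ 0.0708 -0.0371  0.0211  1.    ]
```

```bash
python3 -m creep '[[[0,-0.04,0.12,0,0,0],[0,0,0,0,0,0]]]'; python3 -m creep '[[[0,0,0,0,0,0],[0,0,0,0,0,0],[0,0,0,0,0,0]]]' 0.45; python3 -m creep '[[[0,0,-0.6,0,0,0],[0,0,-0.9,0,0,0],[0,0,-0.9,0,0,0],[0,0,0,0,0,0]]]' 0.5
python3 - <<'E'
from h import *
st();f=save('top','t2',(170,90,350,260),4)
print([b for b in bolts(f=f) if b[0][0]<.5])
E
```

```text
time_s: 7.4
tool_pos: [0.6932, 0.2714, 0.0815]
tcp_rot: [0.733, 0.637, -0.177, 0.16]
force: [0.1, 0.2, -2.0]
width: 0.214
grasp_force: 39.8
time_s: 7.7
tool_pos: [0.6935, 0.2715, 0.0811]
tcp_rot: [0.733, 0.637, -0.178, 0.16]
force: [-0.7, 0.5, -0.0]
width: 0.446
grasp_force: 0.0
time_s: 8.1
tool_pos: [0.7035, 0.331, 0.1962]
tcp_rot: [0.734, 0.637, -0.171, 0.162]
force: [0.4, 0.0, 0.8]
width: 0.499
grasp_force: 0.0
t 8.1 p [0.7035 0.331  0.1962] x [ 0.13   0.88  -0.457] z [-0.044 -0.456 -0.889] j [ 0.5   0.77  0.98 -0.39  1.67  0.65] w 0.499 g 0.0 F [0.4 0.  0.8]
[(array([0.4298, 0.0561]), -2.061, np.float64(0.0806), array([300., 235.])), (array([ 0.4239, -0.1497]), -1.46, np.float64(0.0765), array([380., 243.]))]
```

View pics/t2.png

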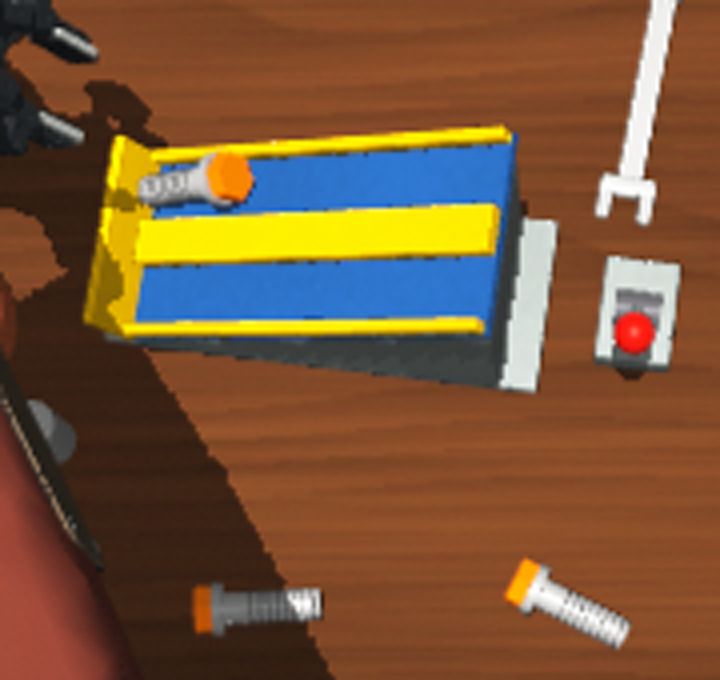

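The first bolt lies in the far lane against the stop (crop 200,180), head uphill. Next is bolt B, gripped with tool x opposed to its axis.

```bash
python3 - <<'E'
from h import *
a=np.array([np.cos(-1.523),np.sin(-1.523)]);g=np.array([.4283,.2584])+.004*a;M=down(-1.523+np.pi)
plan(([*g,.13],M),([*g,.005],M))
E
```

```text
7 x [-0.0102, -0.0384, 0.0122, -0.004, 0.0683, -0.0264]
3 x [-0.0, 0.0, 0.0417, 0.0, 0.0, -0.0]
```

Converted, -0.0384 m is -0.768, 0.0122 m is 0.244, 0.0683 rad is 0.2732.

```bash
python3 -m creep '[[[-0.2,-0.768,0.244,-0.016,0.2732,-0.1056],[-0.2,-0.768,0.244,-0.016,0.2732,-0.1056],[-0.2,-0.768,0.244,-0.016,0.2732,-0.1056],[-0.2,-0.768,0.244,-0.016,0.2732,-0.1056],[-0.2,-0.768,0.244,-0.016,0.2732,-0.1056]]]' 0.5 >/dev/null;python3 -m creep '[[[-0.2,-0.768,0.244,-0.016,0.2732,-0.1056],[-0.2,-0.768,0.244,-0.016,0.2732,-0.1056],[0,0,0,0,0,0],[0,0,0,0,0,0]]]'>/dev/null
python3 - <<'E'
from h import *
st();print([b for b in bolts() if b[0][0]<.5])
a=np.array([np.cos(-1.523),np.sin(-1.523)]);g=np.array([.4283,.2584])+.004*a;M=down(-1.523+np.pi)
plan(([*g,.005],M))
E
```

```text
t 9.05 p [0.4226 0.2512 0.1237] x [-0.044  0.999 -0.006] z [-0.014 -0.007 -1.   ] j [ 0.39  0.07  2.   -0.    1.09  0.35] w 0.502 g 0.0 F [0.5 0.4 0.8]
[(array([0.4298, 0.0561]), -2.061, np.float64(0.0806), array([300., 235.])), (array([ 0.4239, -0.1497]), -1.46, np.float64(0.0765), array([380., 243.]))]
3 x [0.0007, 0.0013, 0.0402, -0.0033, 0.0016, -0.001]
```

Converted, 0.04 m is 0.8, 0.035 m is 0.7, -0.003 rad is -0.012.

```bash
python3 -m creep '[[[0.02,0.03,0.8,-0.012,0.008,0],[0.02,0.03,0.8,-0.012,0.008,0],[0,0.02,0.7,-0.012,0.008,0],[0,0,0.06,0,0,0],[0,0,0,0,0,0]]]'; python3 -m creep '[[[0,0,0,0,0,0],[0,0,0,0,0,0],[0,0,0,0,0,0],[0,0,0,0,0,0],[0,0,0,0,0,0]]]' 0.0 40;  python3 -m creep '[[[0,0,-0.9,0,0,0],[0,0,-0.9,0,0,0],[0,0,-0.9,0,0,0],[0,0,-0.9,0,0,0],[0,0,-0.6,0,0,0]]]'
python3 - <<'E'
from h import *
st();M=placeR();M=M@np.diag([-1,-1,1]);plan((bedpt(.069,.035,.1),M),(bedpt(.069,.035,.016),M))
E
```

```text
time_s: 9.6
tool_pos: [0.4298, 0.2554, 0.0078]
tcp_rot: [0.691, 0.723, -0.0, -0.001]
force: [0.5, 0.5, 0.7]
width: 0.497
grasp_force: 0.0
time_s: 10.1
tool_pos: [0.4312, 0.256, 0.0101]
tcp_rot: [0.691, 0.723, 0.003, 0.0]
force: [2.0, 1.0, 6.2]
width: 0.214
grasp_force: 39.7
time_s: 10.6
tool_pos: [0.4289, 0.2545, 0.2209]
tcp_rot: [0.691, 0.723, 0.001, -0.0]
force: [0.5, -0.1, -2.2]
width: 0.212
grasp_force: 39.8
t 10.6 p [0.4289 0.2545 0.2209] x [-0.045  0.999  0.002] z [ 0.001  0.002 -1.   ] j [ 0.39 -0.05  1.92  0.    1.27  0.35] w 0.212 g 39.8 F [ 0.5 -0.1 -2.2]
21 x [-0.0136, 0.0069, -0.001, 0.0343, 0.0032, -0.1369]
2 x [0.0, 0.0, 0.042, 0.0, 0.0, 0.0]
```

```bash
for i in 1; do python3 -m creep '[[[-0.272,0.138,-0.02,0.1372,0.0128,-0.5476],[-0.272,0.138,-0.02,0.1372,0.0128,-0.5476],[-0.272,0.138,-0.02,0.1372,0.0128,-0.5476],[-0.272,0.138,-0.02,0.1372,0.0128,-0.5476],[-0.272,0.138,-0.02,0.1372,0.0128,-0.5476]]]'>/dev/null;  python3 -m creep '[[[-0.272,0.138,-0.02,0.1372,0.0128,-0.5476],[-0.272,0.138,-0.02,0.1372,0.0128,-0.5476],[-0.272,0.138,-0.02,0.1372,0.0128,-0.5476],[-0.272,0.138,-0.02,0.1372,0.0128,-0.5476],[-0.272,0.138,-0.02,0.1372,0.0128,-0.5476]]]'; done
python3 - <<'E'
from h import *
st();M=placeR();M=M@np.diag([-1,-1,1]);plan((bedpt(.069,.035,.1),M),(bedpt(.069,.035,.016),M))
E
```

```text
time_s: 11.6
tool_pos: [0.5556, 0.1939, 0.2075]
tcp_rot: [0.068, 0.985, -0.104, -0.122]
force: [-0.2, 0.4, -1.0]
width: 0.215
grasp_force: 39.8
t 11.6 p [0.5556 0.1939 0.2075] x [-0.961  0.16   0.226] z [-0.254 -0.188 -0.949] j [ 0.27  0.37  1.5  -0.11  1.57 -1.14] w 0.215 g 39.8 F [-0.2  0.4 -1. ]
11 x [-0.0134, 0.0068, -0.0014, 0.0343, 0.0027, -0.1363]
2 x [0.0, 0.0, 0.042, 0.0, 0.0, 0.0]
```

Converted, -0.0134 m is -0.268, 0.0068 m is 0.136, -0.1363 rad is -0.5452.

```bash
python3 -m creep '[[[-0.268,0.136,-0.028,0.1372,0.0108,-0.5452],[-0.268,0.136,-0.028,0.1372,0.0108,-0.5452],[-0.268,0.136,-0.028,0.1372,0.0108,-0.5452],[-0.268,0.136,-0.028,0.1372,0.0108,-0.5452],[-0.268,0.136,-0.028,0.1372,0.0108,-0.5452]]]'>/dev/null;  python3 -m creep '[[[-0.268,0.136,-0.028,0.1372,0.0108,-0.5452],[-0.268,0.136,-0.028,0.1372,0.0108,-0.5452],[-0.268,0.136,-0.028,0.1372,0.0108,-0.5452],[-0.268,0.136,-0.028,0.1372,0.0108,-0.5452],[-0.268,0.136,-0.028,0.1372,0.0108,-0.5452]]]'>/dev/null;  python3 -m creep '[[[-0.268,0.136,-0.028,0.1372,0.0108,-0.5452],[0,0,0,0,0,0],[0,0,0,0,0,0]]]'
python3 - <<'E'
from h import *
st();M=placeR();M=M@np.diag([-1,-1,1]);plan((bedpt(.071,.035,.03),M),(bedpt(.071,.035,.016),M))
s=telemetry.observe();M=R.from_quat(s["tcp_rot"]).as_matrix();h=s["tool_pos"]+M@[.030,0,-.006];print('exp head',h.round(3),proj('top',h),proj('side',h))
for n in('top','side'):print([o for o in orange(n) if np.hypot(*(np.array(o[0])-proj(n,h)))<20])
E
```

```text
time_s: 12.9
tool_pos: [0.6273, 0.3156, 0.1567]
tcp_rot: [-0.635, 0.734, -0.159, -0.182]
force: [0.0, -0.6, -1.8]
width: 0.211
grasp_force: 39.8
t 12.9 p [0.6273 0.3156 0.1567] x [-0.128 -0.873  0.47 ] z [-0.066 -0.465 -0.883] j [ 0.53  0.66  1.23 -0.38  1.58 -2.41] w 0.211 g 39.8 F [ 0.  -0.6 -1.8]
2 x [-0.0014, -0.0001, 0.0352, 0.0004, -0.0002, -0.0034]
1 x [0.0, 0.0, 0.014, 0.0, 0.0, 0.0]
exp head [0.624 0.292 0.176] [207.28961416 150.09597681] [267.88544352 129.1306301 ]
[([206.2, 149.5], 133)]
[([267.8, 128.6], 70)]
```

Pose and bolt are as expected. Lowering and releasing.

Converted, 0.035 m is 0.7, 0.014 m is 0.28, -0.003 rad is -0.012.

```bash
python3 -m creep '[[[-0.02,0,0.7,0,0,-0.012],[-0.02,0,0.7,0,0,-0.012],[0,0,0.28,0,0,0],[0,0,0.06,0,0,0],[0,0,0,0,0,0]]]'
python3 - <<'E'
from h import *
st();T=bedT(np.load('bed.npy'));print((np.linalg.inv(T)@[*telemetry.observe()["tool_pos"],1]).round(4))
E
```

```text
time_s: 13.5
tool_pos: [0.6237, 0.277, 0.0805]
tcp_rot: [-0.637, 0.732, -0.159, -0.181]
force: [0.7, 0.3, -1.7]
width: 0.212
grasp_force: 39.9
t 13.5 p [0.6237 0.277  0.0805] x [-0.123 -0.875  0.468] z [-0.063 -0.464 -0.884] j [ 0.49  0.69  1.33 -0.39  1.43 -2.4 ] w 0.212 g 39.9 F [ 0.7  0.3 -1.7]
[0.0698 0.0334 0.0151 1.    ]
```

Converted, -0.045 m is -0.9, -0.03 m is -0.6.

```bash
python3 -m creep '[[[0,0,0,0,0,0],[0,0,0,0,0,0],[0,0,0,0,0,0]]]' 0.45 >/dev/null; python3 -m creep '[[[0,0,-0.6,0,0,0],[0,0,-0.9,0,0,0],[0,0,-0.9,0,0,0],[0,0,-0.6,0,0,0],[0,0,0,0,0,0]]]' 0.5
python3 - <<'E'
from h import *
st();f=cams.grab_frame('top');cv2.imwrite('pics/t3.png',cv2.resize(f[90:270,170:420],None,fx=3,fy=3)[:,:,::-1]);bs=[b for b in bolts(f=f) if b[0][0]<.5];print(bs)
A=[b for b in bs if abs(b[1]+2.06)<.3][0];a=np.array([np.cos(A[1]),np.sin(A[1])]);g=A[0]+.004*a;M=down(-2.20)
plan(([*g,.15],M),([*g,.006],M))
E
```

```text
time_s: 14.3
tool_pos: [0.6352, 0.3508, 0.2203]
tcp_rot: [-0.638, 0.733, -0.16, -0.175]
force: [-0.3, -0.1, 2.0]
width: 0.499
grasp_force: 0.0
t 14.3 p [0.6352 0.3508 0.2203] x [-0.125 -0.879  0.461] z [-0.052 -0.458 -0.887] j [ 0.56  0.65  1.11 -0.37  1.69 -2.43] w 0.499 g 0.0 F [-0.3 -0.1  2. ]
[(array([0.4298, 0.0561]), -2.061, np.float64(0.0806), array([300., 235.])), (array([ 0.4239, -0.1497]), -1.46, np.float64(0.0765), array([380., 243.]))]
9 x [0.0363, 0.0104, 0.0175, -0.014, -0.0523, 0.0536]
4 x [0.0, 0.0, 0.036, 0.0, 0.0, 0.0]
```

View pics/t3.png

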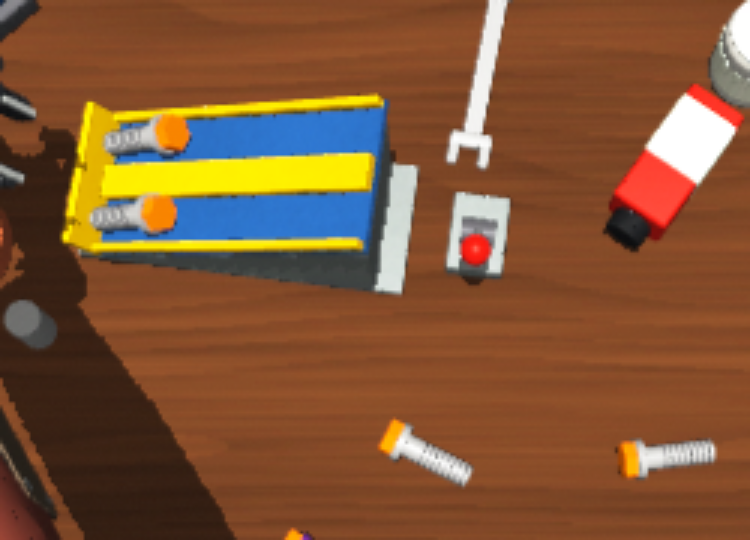

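Both bolts lie in their lanes at the stop (crop 135,135 and 125,215), heads uphill. Moving on to bolt A, staying high.

```bash
python3 - <<'E'
from h import *
a=np.array([np.cos(-2.061),np.sin(-2.061)]);g=np.array([.4298,.0561])+.004*a;M=down(-2.20)
plan(([*g,.215],M))
E
```

```text
9 x [0.0382, 0.0101, 0.0104, -0.014, -0.0523, 0.0536]
```

Converted, 0.0382 m is 0.764, 0.0104 m is 0.208, 0.0536 rad is 0.2144.

```bash
python3 -m creep '[[[0.764,0.202,0.208,-0.056,-0.2092,0.2144],[0.764,0.202,0.208,-0.056,-0.2092,0.2144],[0.764,0.202,0.208,-0.056,-0.2092,0.2144],[0.764,0.202,0.208,-0.056,-0.2092,0.2144],[0.764,0.202,0.208,-0.056,-0.2092,0.2144]]]'>/dev/null; python3 -m creep '[[[0.764,0.202,0.208,-0.056,-0.2092,0.2144],[0.764,0.202,0.208,-0.056,-0.2092,0.2144],[0.764,0.202,0.208,-0.056,-0.2092,0.2144],[0.764,0.202,0.208,-0.056,-0.2092,0.2144],[0,0,0,0,0,0]]]' 0.55
python3 - <<'E'
from h import *
st();print([b for b in bolts() if b[0][0]<.5])
a=np.array([np.cos(-2.061),np.sin(-2.061)]);g=np.array([.4298,.0561])+.004*a;M=down(-2.20)
plan(([*g,.006],M))
E
```

```text
time_s: 15.35
tool_pos: [0.4181, 0.0477, 0.2079]
tcp_rot: [-0.45, 0.893, 0.002, -0.01]
force: [-1.1, 1.0, -0.5]
width: 0.55
grasp_force: 0.0
t 15.35 p [0.4181 0.0477 0.2079] x [-0.595 -0.803  0.015] z [-0.019 -0.004 -1.   ] j [-0.05 -0.2   2.08 -0.01  1.28 -2.55] w 0.55 g 0.0 F [-1.1  1.  -0.5]
[(array([ 0.4239, -0.1497]), -1.46, np.float64(0.0765), array([380., 243.]))]
5 x [-0.0016, -0.0008, 0.0408, 0.0018, -0.0023, -0.0014]
```

Converted, 0.042 m is 0.84, 0.04 m is 0.8, -0.002 rad is -0.008.

```bash
python3 -m creep '[[[-0.04,-0.02,0.84,0.008,-0.008,-0.004],[-0.04,-0.02,0.84,0.008,-0.008,-0.004],[-0.04,-0.02,0.84,0.008,-0.008,-0.004],[-0.02,-0.02,0.8,0.008,-0.008,-0.004],[-0.02,0,0.68,0.008,-0.008,-0.004]]]' >/dev/null; python3 -m creep '[[[0,0,0.06,0,0,0],[0,0,0,0,0,0]]]'; python3 -m creep '[[[0,0,0,0,0,0],[0,0,0,0,0,0],[0,0,0,0,0,0],[0,0,0,0,0,0],[0,0,0,0,0,0]]]' 0.0 40;  python3 -m creep '[[[0,0,-0.9,0,0,0],[0,0,-0.9,0,0,0],[0,0,-0.9,0,0,0],[0,0,-0.9,0,0,0],[0,0,-0.8,0,0,0]]]'
python3 - <<'E'
from h import *
st();M=placeR();plan((bedpt(-.0,-.035,.11),M),(bedpt(-.0,-.035,.016),M))
E
```

```text
time_s: 16.1
tool_pos: [0.4332, 0.055, 0.0096]
tcp_rot: [-0.455, 0.89, -0.002, 0.001]
force: [0.0, 0.2, 0.8]
width: 0.548
grasp_force: 0.0
time_s: 16.6
tool_pos: [0.4363, 0.0544, 0.0126]
tcp_rot: [-0.455, 0.891, -0.003, 0.005]
force: [-0.3, 0.3, 6.2]
width: 0.212
grasp_force: 40.4
time_s: 17.1
tool_pos: [0.4318, 0.0548, 0.2327]
tcp_rot: [-0.455, 0.891, -0.003, 0.003]
force: [1.4, -0.5, -2.6]
width: 0.215
grasp_force: 39.9
t 17.1 p [0.4318 0.0548 0.2327] x [-0.586 -0.81  -0.003] z [ 0.008 -0.002 -1.   ] j [-0.03 -0.21  2.04 -0.    1.31 -2.55] w 0.215 g 39.9 F [ 1.4 -0.5 -2.6]
19 x [-0.0131, 0.0192, 0.0026, 0.034, -0.0078, 0.1359]
3 x [-0.0, 0.0, 0.0313, -0.0, -0.0, 0.0]
```

Converted, 0.0192 m is 0.384, -0.0131 m is -0.262, 0.1359 rad is 0.5436.

```bash
python3 -m creep '[[[-0.262,0.384,0.052,0.136,-0.0312,0.5436],[-0.262,0.384,0.052,0.136,-0.0312,0.5436],[-0.262,0.384,0.052,0.136,-0.0312,0.5436],[-0.262,0.384,0.052,0.136,-0.0312,0.5436],[-0.262,0.384,0.052,0.136,-0.0312,0.5436]]]'>/dev/null; python3 -m creep '[[[-0.262,0.384,0.052,0.136,-0.0312,0.5436],[-0.262,0.384,0.052,0.136,-0.0312,0.5436],[-0.262,0.384,0.052,0.136,-0.0312,0.5436],[-0.262,0.384,0.052,0.136,-0.0312,0.5436],[-0.262,0.384,0.052,0.136,-0.0312,0.5436]]]'
python3 - <<'E'
from h import *
st();M=placeR();plan((bedpt(-.0,-.035,.11),M),(bedpt(-.0,-.035,.016),M))
E
```

```text
time_s: 18.1
tool_pos: [0.4906, 0.2581, 0.1936]
tcp_rot: [0.206, 0.965, -0.123, 0.106]
force: [1.7, -0.5, -2.0]
width: 0.212
grasp_force: 40.0
t 18.1 p [0.4906 0.2581 0.1936] x [-0.892  0.373 -0.255] z [ 0.153 -0.281 -0.948] j [ 0.53  0.14  1.81 -0.35  1.22 -0.49] w 0.212 g 40.0 F [ 1.7 -0.5 -2. ]
9 x [-0.0134, 0.0193, 0.0022, 0.0338, -0.008, 0.1368]
3 x [-0.0, 0.0, 0.0313, -0.0, -0.0, 0.0]
```

Converted, 0.0193 m is 0.386, -0.0134 m is -0.268, 0.1368 rad is 0.5472.

```bash
python3 -m creep '[[[-0.268,0.386,0.044,0.1352,-0.032,0.5472],[-0.268,0.386,0.044,0.1352,-0.032,0.5472],[-0.268,0.386,0.044,0.1352,-0.032,0.5472],[-0.268,0.386,0.044,0.1352,-0.032,0.5472],[-0.268,0.386,0.044,0.1352,-0.032,0.5472]]]'>/dev/null; python3 -m creep '[[[-0.268,0.386,0.044,0.1352,-0.032,0.5472],[-0.268,0.386,0.044,0.1352,-0.032,0.5472],[-0.268,0.386,0.044,0.1352,-0.032,0.5472],[-0.268,0.386,0.044,0.1352,-0.032,0.5472],[0,0,0,0,0,0]]]'
python3 - <<'E'
from h import *
st();M=placeR();plan((bedpt(-.0,-.035,.04),M),(bedpt(-.0,-.035,.016),M))
s=telemetry.observe();M=R.from_quat(s["tcp_rot"]).as_matrix();h=s["tool_pos"]+M@[-.030,0,-.005];print('exp head',h.round(3),proj('top',h),proj('side',h))
for n in('top','side'):print([o for o in orange(n) if np.hypot(*(np.array(o[0])-proj(n,h)))<20])
E
```

```text
time_s: 19.1
tool_pos: [0.6926, 0.2477, 0.1972]
tcp_rot: [0.732, 0.637, -0.182, 0.159]
force: [0.4, 0.0, -2.1]
width: 0.215
grasp_force: 40.0
t 19.1 p [0.6926 0.2477 0.1972] x [ 0.123  0.875 -0.469] z [-0.063 -0.465 -0.883] j [ 0.41  0.66  1.14 -0.41  1.61  0.59] w 0.215 g 40.0 F [ 0.4  0.  -2.1]
2 x [0.0011, -0.002, 0.0345, 0.0008, -0.0003, -0.0006]
1 x [0.0, 0.0, 0.024, -0.0, -0.0, 0.0]
exp head [0.689 0.224 0.216] [234.48468593 117.38806124] [300.57554913 116.14154471]
[([226.7, 132.6], 120)]
[([299.7, 116.7], 79)]
```

Converted, 0.035 m is 0.7, 0.034 m is 0.68.

```bash
python3 -m creep '[[[0.02,-0.04,0.7,0,0,0],[0.02,-0.04,0.68,0,0,0],[0,0,0.28,0,0,0],[0,0,0.24,0,0,0],[0,0,0,0,0,0]]]'
python3 - <<'E'
from h import *
st();T=bedT(np.load('bed.npy'));print((np.linalg.inv(T)@[*telemetry.observe()["tool_pos"],1]).round(4))
E
```

```text
time_s: 19.7
tool_pos: [0.6796, 0.2088, 0.113]
tcp_rot: [0.73, 0.639, -0.182, 0.159]
force: [-0.1, -0.9, -1.6]
width: 0.214
grasp_force: 40.1
t 19.7 p [0.6796 0.2088 0.113 ] x [ 0.117  0.876 -0.469] z [-0.063 -0.465 -0.883] j [ 0.37  0.68  1.28 -0.42  1.45  0.62] w 0.214 g 40.1 F [-0.1 -0.9 -1.6]
[ 0.0017 -0.0314  0.0156  1.    ]
```

Converted, -0.045 m is -0.9, -0.03 m is -0.6.

```bash
python3 -m creep '[[[0,0,0,0,0,0],[0,0,0,0,0,0],[0,0,0,0,0,0]]]' 0.45 >/dev/null; python3 -m creep '[[[0,0,-0.6,0,0,0],[0,0,-0.9,0,0,0],[0,0,-0.9,0,0,0],[0,0,-0.2,0,0,0],[0,0,0,0,0,0]]]' 0.55
python3 - <<'E'
from h import *
st();f=save('top','t4',(170,90,420,270),3);bs=[b for b in bolts(f=f) if b[0][0]<.5];print(bs)
A=bs[0];a=np.array([np.cos(A[1]),np.sin(A[1])]);g=A[0]+.004*a;M=down(A[1])
plan(([*g,.215],M),([*g,.006],M))
E
```

```text
time_s: 20.5
tool_pos: [0.69, 0.2708, 0.2325]
tcp_rot: [0.731, 0.639, -0.178, 0.16]
force: [0.8, 0.1, -0.3]
width: 0.551
grasp_force: 0.0
t 20.5 p [0.69   0.2708 0.2325] x [ 0.12   0.877 -0.465] z [-0.055 -0.462 -0.885] j [ 0.44  0.65  1.09 -0.41  1.67  0.59] w 0.551 g 0.0 F [ 0.8  0.1 -0.3]
[(array([ 0.4239, -0.1497]), -1.46, np.float64(0.0765), array([380., 243.]))]
21 x [-0.0183, 0.0274, 0.0095, 0.0333, 0.0039, 0.1342]
5 x [-0.0, 0.0, 0.0418, 0.0, 0.0, 0.0]
```

View pics/t4.png

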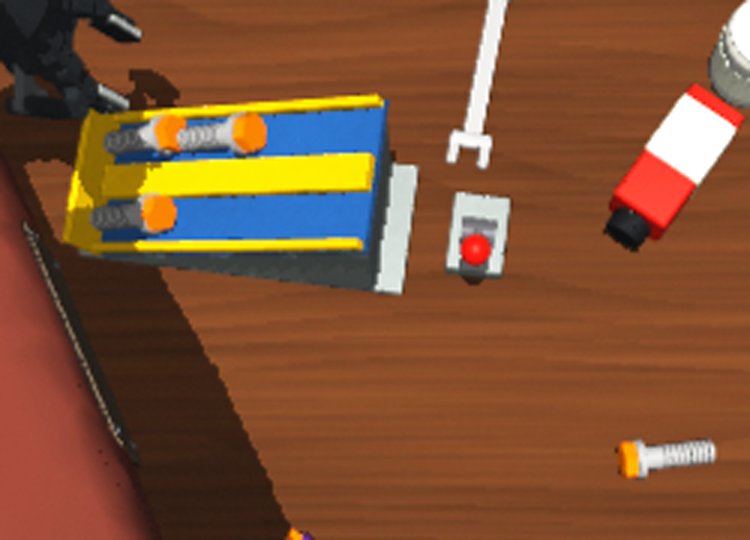

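All three are seated: two in the far lane, one in the near lane. For D I go via a waypoint to avoid a wide arc.

```bash
python3 - <<'E'
from h import *
g=np.array([.4239,-.1497])+.004*np.array([np.cos(-1.46),np.sin(-1.46)])
plan(([.5,.12,.25],down(.4)),([*g,.21],down(-1.46)))
E
```

```text
8 x [-0.0299, -0.0095, 0.0052, 0.0318, 0.0551, 0.127]
13 x [0.0048, 0.0249, 0.0031, 0.0, 0.0, 0.1431]
```

Converted, -0.03 m is -0.6, -0.0095 m is -0.19, 0.127 rad is 0.508.

```bash
python3 -m creep '[[[-0.6,-0.19,0.104,0.1272,0.2204,0.508],[-0.6,-0.19,0.104,0.1272,0.2204,0.508],[-0.6,-0.19,0.104,0.1272,0.2204,0.508],[-0.6,-0.19,0.104,0.1272,0.2204,0.508],[-0.6,-0.19,0.104,0.1272,0.2204,0.508]]]'>/dev/null; python3 -m creep '[[[-0.6,-0.19,0.104,0.1272,0.2204,0.508],[-0.6,-0.19,0.104,0.1272,0.2204,0.508],[-0.6,-0.19,0.104,0.1272,0.2204,0.508],[0.096,0.498,0.062,0,0,0.5724],[0.096,0.498,0.062,0,0,0.5724]]]'>/dev/null; python3 -m creep '[[[0.096,0.498,0.062,0,0,0.5724],[0.096,0.498,0.062,0,0,0.5724],[0.096,0.498,0.062,0,0,0.5724],[0.096,0.498,0.062,0,0,0.5724],[0.096,0.498,0.062,0,0,0.5724]]]'
python3 - <<'E'
from h import *
st();g=np.array([.4239,-.1497])+.004*np.array([np.cos(-1.46),np.sin(-1.46)])
plan(([*g,.21],down(-1.46)))
E
```

```text
time_s: 22.05
tool_pos: [0.5241, -0.0505, 0.2249]
tcp_rot: [0.954, -0.3, -0.004, 0.001]
force: [0.1, 0.1, 0.2]
width: 0.548
grasp_force: 0.0
t 22.05 p [ 0.5241 -0.0505  0.2249] x [ 0.82  -0.573 -0.006] z [-0.008  0.    -1.   ] j [-0.23  0.02  1.85 -0.    1.29  1.95] w 0.548 g 0.0 F [0.1 0.1 0.2]
6 x [0.0048, 0.0242, 0.0025, 0.0011, 0.0007, 0.1417]
```

```bash
python3 -m creep '[[[0.096,0.484,0.05,0.004,0,0.5668],[0.096,0.484,0.05,0.004,0,0.5668],[0.096,0.484,0.05,0.004,0,0.5668],[0.096,0.484,0.05,0.004,0,0.5668],[0.096,0.484,0.05,0.004,0,0.5668]]]'>/dev/null; python3 -m creep '[[[0.096,0.484,0.05,0.004,0,0.5668],[0,0,0,0,0,0],[0,0,0,0,0,0]]]' >/dev/null
python3 - <<'E'
from h import *
st();g=np.array([.4239,-.1497])+.004*np.array([np.cos(-1.46),np.sin(-1.46)])
plan(([*g,.006],down(-1.46)))
E
```

```text
t 22.85 p [ 0.4256 -0.1529  0.2111] x [ 0.118 -0.993 -0.004] z [-0.     0.004 -1.   ] j [-0.5  -0.14  2.02  0.    1.26  2.52] w 0.552 g 0.0 F [ 0.1 -0.4 -0.3]
5 x [0.0002, 0.0003, 0.041, -0.0001, 0.0008, 0.0014]
```

```bash
python3 -m creep '[[[0,0,0.86,0,0,0],[0,0,0.86,0,0,0],[0,0,0.86,0,0,0],[0,0,0.84,0,0,0],[0,0,0.68,0,0,0]]]' >/dev/null; python3 -m creep '[[[0,0,0.04,0,0,0],[0,0,0,0,0,0]]]'; python3 -m creep '[[[0,0,0,0,0,0],[0,0,0,0,0,0],[0,0,0,0,0,0],[0,0,0,0,0,0],[0,0,0,0,0,0]]]' 0.0 40;  python3 -m creep '[[[0,0,-0.9,0,0,0],[0,0,-0.9,0,0,0],[0,0,-0.9,0,0,0],[0,0,-0.9,0,0,0],[0,0,-0.9,0,0,0]]]'
python3 - <<'E'
from h import *
st();M=placeR();plan(([.5,.12,.25],down(.2)),(bedpt(0,.035,.11),M),(bedpt(0,.035,.016),M))
E
```

```text
time_s: 23.55
tool_pos: [0.4273, -0.1519, 0.0053]
tcp_rot: [0.748, -0.664, -0.001, -0.001]
force: [-0.1, -1.0, 1.0]
width: 0.55
grasp_force: 0.0
time_s: 24.05
tool_pos: [0.4299, -0.1538, 0.0082]
tcp_rot: [0.748, -0.664, 0.003, -0.002]
force: [1.3, 0.9, 7.2]
width: 0.214
grasp_force: 40.9
time_s: 24.55
tool_pos: [0.4261, -0.1527, 0.2325]
tcp_rot: [0.748, -0.664, -0.0, -0.002]
force: [1.1, 0.1, -2.8]
width: 0.211
grasp_force: 40.1
t 24.55 p [ 0.4261 -0.1527  0.2325] x [ 0.118 -0.993 -0.002] z [ 0.002  0.003 -1.   ] j [-0.5  -0.17  2.    0.    1.3   2.52] w 0.211 g 40.1 F [ 1.1  0.1 -2.8]
12 x [-0.011, -0.024, -0.0014, -0.0003, -0.0, -0.1377]
10 x [0.0204, -0.0027, 0.0008, -0.0301, -0.0425, -0.1207]
3 x [-0.0, -0.0, 0.0313, -0.0, -0.0, 0.0]
```

```bash
python3 -m creep '[[[-0.22,-0.48,-0.028,0,0,-0.5508],[-0.22,-0.48,-0.028,0,0,-0.5508],[-0.22,-0.48,-0.028,0,0,-0.5508],[-0.22,-0.48,-0.028,0,0,-0.5508],[-0.22,-0.48,-0.028,0,0,-0.5508]]]'>/dev/null;  python3 -m creep '[[[-0.22,-0.48,-0.028,0,0,-0.5508],[-0.22,-0.48,-0.028,0,0,-0.5508],[-0.22,-0.48,-0.028,0,0,-0.5508],[-0.22,-0.48,-0.028,0,0,-0.5508],[-0.22,-0.48,-0.028,0,0,-0.5508]]]'; python3 -m creep '[[[-0.22,-0.48,-0.028,0,0,-0.5508],[-0.22,-0.48,-0.028,0,0,-0.5508],[0,0,0,0,0,0]]]'
python3 - <<'E'
from h import *
st();M=placeR();plan((bedpt(0,.035,.11),M))
E
```

```text
time_s: 25.55
tool_pos: [0.522, 0.0721, 0.2452]
tcp_rot: [0.999, -0.035, 0.001, -0.001]
force: [0.6, -0.2, -1.6]
width: 0.215
grasp_force: 40.2
time_s: 25.85
tool_pos: [0.4989, 0.1215, 0.2481]
tcp_rot: [0.995, 0.102, 0.0, -0.002]
force: [0.0, -0.3, -2.3]
width: 0.213
grasp_force: 40.1
t 25.85 p [0.4989 0.1215 0.2481] x [0.979 0.203 0.001] z [ 0.     0.003 -1.   ] j [ 0.1  -0.04  1.86  0.    1.32  1.47] w 0.213 g 40.1 F [ 0.  -0.3 -2.3]
10 x [0.0203, -0.0025, 0.0006, -0.0302, -0.0428, -0.1202]
```

```bash
python3 -m creep '[[[0.406,-0.05,0.012,-0.1208,-0.1712,-0.4808],[0.406,-0.05,0.012,-0.1208,-0.1712,-0.4808],[0.406,-0.05,0.012,-0.1208,-0.1712,-0.4808],[0.406,-0.05,0.012,-0.1208,-0.1712,-0.4808],[0.406,-0.05,0.012,-0.1208,-0.1712,-0.4808]]]'>/dev/null;  python3 -m creep '[[[0.406,-0.05,0.012,-0.1208,-0.1712,-0.4808],[0.406,-0.05,0.012,-0.1208,-0.1712,-0.4808],[0.406,-0.05,0.012,-0.1208,-0.1712,-0.4808],[0.406,-0.05,0.012,-0.1208,-0.1712,-0.4808],[0.406,-0.05,0.012,-0.1208,-0.1712,-0.4808]]]' >/dev/null; python3 -m creep '[[[0,0,0,0,0,0],[0,0,0,0,0,0]]]'
python3 - <<'E'
from h import *
st();M=placeR();plan((bedpt(-.0,.035,.04),M),(bedpt(-.0,.035,.016),M))
s=telemetry.observe();M=R.from_quat(s["tcp_rot"]).as_matrix();h=s["tool_pos"]+M@[-.030,0,-.007];print('exp head',h.round(3),proj('top',h),proj('side',h))
for n in('top','side'):print([o for o in orange(n) if np.hypot(*(np.array(o[0])-proj(n,h)))<20])
E
```

```text
time_s: 27.05
tool_pos: [0.622, 0.2576, 0.1967]
tcp_rot: [0.733, 0.635, -0.183, 0.159]
force: [-0.8, -0.0, -2.2]
width: 0.214
grasp_force: 40.2
t 27.05 p [0.622  0.2576 0.1967] x [ 0.127  0.873 -0.471] z [-0.067 -0.467 -0.882] j [ 0.46  0.55  1.31 -0.4   1.58  0.67] w 0.214 g 40.2 F [-0.8 -0.  -2.2]
2 x [0.001, -0.0013, 0.0342, -0.0008, 0.001, -0.0027]
1 x [-0.0, -0.0, 0.024, -0.0, -0.0, 0.0]
exp head [0.619 0.235 0.217] [228.87054374 146.82067756] [280.43049752 121.24540073]
[([226.0, 132.7], 82), ([229.1, 146.6], 148), ([222.6, 160.2], 106)]
[([280.9, 119.9], 74)]
```

Converted, 0.035 m is 0.7, 0.034 m is 0.68, -0.002 rad is -0.008.

```bash
python3 -m creep '[[[0.02,-0.02,0.7,0,0,-0.008],[0.02,-0.02,0.68,0,0,-0.008],[0,0,0.28,0,0,0],[0,0,0.24,0,0,0],[0,0,0,0,0,0]]]'; python3 -m creep '[[[0,0,0,0,0,0]]]'
python3 - <<'E'
from h import *
T=bedT(np.load('bed.npy'));print((np.linalg.inv(T)@[*telemetry.observe()["tool_pos"],1]).round(4))
E
```

```text
time_s: 27.65
tool_pos: [0.6143, 0.2142, 0.1127]
tcp_rot: [0.733, 0.636, -0.184, 0.159]
force: [-0.1, -0.4, -3.5]
width: 0.214
grasp_force: 40.2
time_s: 27.75
tool_pos: [0.6158, 0.2158, 0.1149]
tcp_rot: [0.733, 0.636, -0.182, 0.16]
force: [0.4, 0.3, -1.9]
width: 0.211
grasp_force: 40.2
[-8.00e-04  3.28e-02  1.64e-02  1.00e+00]
```

Converted, -0.045 m is -0.9, -0.03 m is -0.6.

```bash
python3 -m creep '[[[0,0,0,0,0,0],[0,0,0,0,0,0],[0,0,0,0,0,0]]]' 0.45 >/dev/null; python3 -m creep '[[[0,0,-0.6,0,0,0],[0,0,-0.9,0,0,0],[0,0,-0.9,0,0,0],[0,0,-0.2,0,0,0],[0,0,0,0,0,0]]]' 0.5
python3 - <<'E'
from h import *
st();f=save('top','t5',(170,90,420,270),3)
plan(([.52,.01,.23],down(-.14)))
o=orange('top',f);print([q for q in o if 190<q[0][0]<300 and 110<q[0][1]<180])
E
```

```text
time_s: 28.55
tool_pos: [0.6246, 0.2779, 0.2318]
tcp_rot: [0.732, 0.637, -0.179, 0.16]
force: [0.6, -0.7, -1.2]
width: 0.501
grasp_force: 0.0
t 28.55 p [0.6246 0.2779 0.2318] x [ 0.124  0.876 -0.467] z [-0.059 -0.463 -0.884] j [ 0.49  0.54  1.25 -0.39  1.64  0.66] w 0.501 g 0.0 F [ 0.6 -0.7 -1.2]
12 x [-0.0225, 0.0123, 0.0069, 0.0321, 0.0318, 0.1281]
[([254.8, 115.7], 60), ([252.9, 133.3], 116), ([226.1, 133.2], 88), ([212.3, 148.4], 47), ([221.7, 159.7], 85), ([248.7, 159.7], 111)]
```

View pics/t5.png

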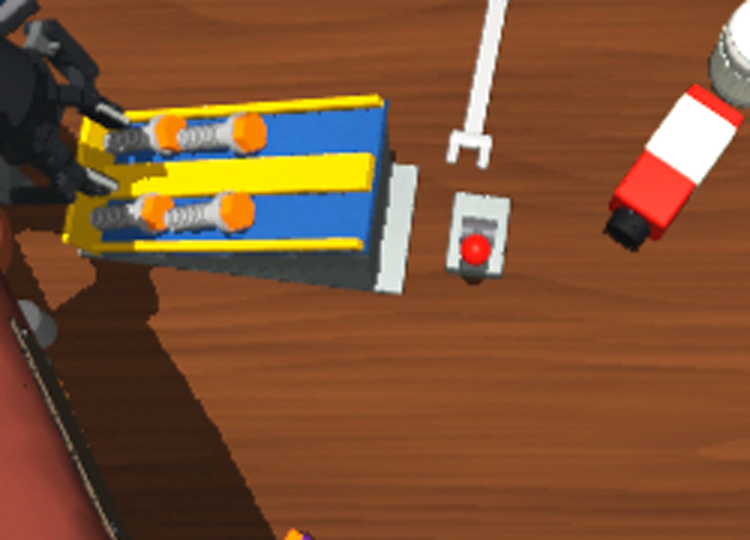

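All four bolts lie in the lanes, two each, heads uphill. Now the lever, with the gripper shut.

```bash
python3 -m creep '[[[-0.45,0.246,0.138,0.1284,0.1272,0.5124],[-0.45,0.246,0.138,0.1284,0.1272,0.5124],[-0.45,0.246,0.138,0.1284,0.1272,0.5124],[-0.45,0.246,0.138,0.1284,0.1272,0.5124],[-0.45,0.246,0.138,0.1284,0.1272,0.5124]]]' 0 >/dev/null; python3 -m creep '[[[-0.45,0.246,0.138,0.1284,0.1272,0.5124],[-0.45,0.246,0.138,0.1284,0.1272,0.5124],[-0.45,0.246,0.138,0.1284,0.1272,0.5124],[-0.45,0.246,0.138,0.1284,0.1272,0.5124],[-0.45,0.246,0.138,0.1284,0.1272,0.5124]]]' >/dev/null; python3 -m creep '[[[-0.45,0.246,0.138,0.1284,0.1272,0.5124],[-0.45,0.246,0.138,0.1284,0.1272,0.5124],[0,0,0,0,0,0]]]' >/dev/null
python3 - <<'E'
from h import *
st();M=down(-.14);plan(([.52,.012,.075],M),([.64,-.004,.075],M))
E
```

```text
t 29.9 p [0.5122 0.0082 0.2235] x [ 0.989 -0.145 -0.013] z [-0.013  0.001 -1.   ] j [-0.12 -0.01  1.87 -0.    1.29  1.6 ] w -0.003 g 0.0 F [ 0.3 -0.1 -1.1]
4 x [0.0021, -0.0012, 0.0371, 0.0003, 0.0033, -0.0014]
3 x [0.0404, -0.0003, 0.0, 0.0, 0.0, 0.0]
```

Converted, 0.037 m is 0.74, 0.002 m is 0.04, 0.003 rad is 0.012.

```bash
python3 -m creep '[[[0.04,-0.02,0.74,0,0.012,-0.004],[0.04,-0.02,0.74,0,0.012,-0.004],[0.04,-0.02,0.74,0,0.012,-0.004],[0.04,-0.02,0.74,0,0.012,-0.004],[0,0,0,0,0,0]]]'; python3 -m creep '[[[0.5,0,0,0,0,0],[0.5,0,0,0,0,0],[0.5,0,0,0,0,0],[0.5,0,0,0,0,0],[0,0,0,0,0,0]]]'; python3 -m creep '[[[0.2,0,0,0,0,0],[0.2,0,0,0,0,0],[0,0,0,0,0,0]]]'
python3 - <<'E'
from h import *
st();print(cams.landmark_of('side','lever_tip') if cams.grab_frame('side') is not None else 0)
a=1.0
for j in (0,.8,1.0):
    off=.08*np.sin(j-.5);p=np.array([.619+off*.99,.0014-off*.138,.022+.08*np.cos(j-.5)]);print(j,proj('side',p).round(0),proj('top',p).round(0))
E
```

```text
time_s: 30.4
tool_pos: [0.5215, 0.0134, 0.0738]
tcp_rot: [0.998, -0.068, -0.003, 0.0]
force: [-0.7, 0.4, -0.7]
width: 0.0
grasp_force: 0.0
time_s: 30.9
tool_pos: [0.6309, -0.0016, 0.0841]
tcp_rot: [0.998, -0.068, 0.007, 0.001]
force: [0.4, -0.8, -0.2]
width: -0.0
grasp_force: 0.0
time_s: 31.2
tool_pos: [0.6337, -0.0011, 0.0815]
tcp_rot: [0.998, -0.067, -0.012, -0.0]
force: [-29.1, 3.4, 22.6]
width: 0.001
grasp_force: 15.1
t 31.2 p [ 0.6337 -0.0011  0.0815] x [ 0.991 -0.135 -0.024] z [-0.024  0.003 -1.   ] j [-0.11  0.41  1.67 -0.    1.09  1.59] w 0.001 g 15.1 F [-29.1   3.4  22.6]
[{'xy': [354.3, 186.1], 'score': 0.55}]
0 [334. 193.] [329. 175.]
0.8 [351. 184.] [332. 151.]
1.0 [355. 184.] [332. 146.]
```

The lever is fully over: the ball is at (354,186) in the side view and it is hard against its stop. Backing off and measuring the bottles.

Converted, -0.045 m is -0.9, -0.03 m is -0.6.

```bash
python3 -m creep '[[[-0.6,0,0,0,0,0],[-0.9,0,0,0,0,0],[0,0,-0.9,0,0,0],[0,0,-0.9,0,0,0],[0,0,-0.9,0,0,0]]]' 1.0; python3 - <<'E'
from h import *
f=cams.grab_frame('top');g=cams.grab_frame('side')
np.save('pics/bt.npy',f);np.save('pics/bs.npy',g)
hsv=cv2.cvtColor(f,cv2.COLOR_RGB2HSV);H,S,V=[hsv[:,:,i].astype(int) for i in range(3)]
sub=np.zeros((400,640),np.uint8);sub[128:195,370:480]=1
m=((((S<60)&(V>120))|(V<60)|((S>200)&((H<4)|(H>174)|((H>24)&(H<34)))))&(sub>0)).astype(np.uint8)
m=cv2.morphologyEx(m,cv2.MORPH_OPEN,np.ones((2,2)))
k,l,st_,c=cv2.connectedComponentsWithStats(m)
for i in range(1,k):
    if st_[i,4]>300:
        W=np.array([onz('top',p,.054)[:2] for p in pcam(l==i)],np.float32)*1000;q=cv2.minAreaRect(W);print('bottle',c[i].round(),[np.round(v,1) for v in q],cv2.boxPoints(q).round(0).tolist())
cv2.imwrite('pics/bot.png',cv2.resize(np.vstack([f[120:200,370:480],g[205:285,365:475]]),None,fx=3.6,fy=3.6,interpolation=cv2.INTER_CUBIC)[:,:,::-1])
st()
E
```

```text
time_s: 31.8
tool_pos: [0.5686, 0.0073, 0.2169]
tcp_rot: [0.998, -0.068, 0.003, 0.001]
force: [1.7, -0.1, 0.5]
width: 0.847
grasp_force: 0.0
bottle [393. 147.] [array([ 663.5, -162.1]), array([ 56.9, 155.3]), np.float64(52.9)] [[584.0, -138.0], [708.0, -232.0], [743.0, -186.0], [619.0, -93.0]]
bottle [454. 159.] [array([ 628.1, -317.1]), array([148.3,  61.8]), np.float64(19.8)] [[548.0, -313.0], [569.0, -371.0], [708.0, -321.0], [687.0, -263.0]]
t 31.9 p [0.5757 0.0066 0.2259] x [ 0.99  -0.135  0.026] z [ 0.026 -0.004 -1.   ] j [-0.11  0.1   1.76 -0.    1.26  1.6 ] w 0.992 g 0.0 F [ 1.3 -0.2  0.8]
```

View pics/bot.png

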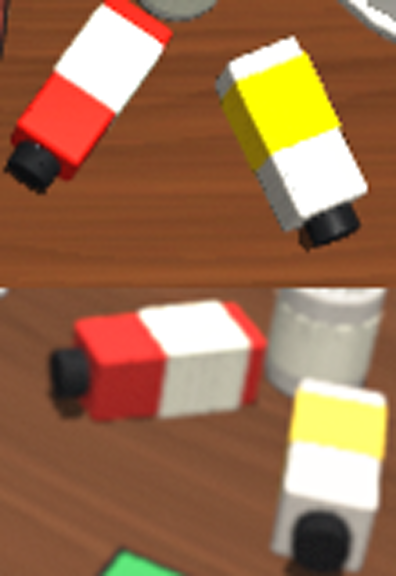

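The side crop confirms it: the red bottle's cap points lower left and the white one's cap points at the robot. The red one has shifted since the start (cap from (383,180) to (380,166)), so the knock has happened. Next I work out both bottle poses and the grasps.

```bash
cat >> h.py <<'E'
def tilt(a,t):
    """tool gripping a lying bottle, a=angle base->cap, leaning t"""
    A=np.array([np.cos(a),np.sin(a),0]);Z=np.array([0,0,1.]);d=-Z*np.cos(t)-A*np.sin(t);x=A*np.cos(t)-Z*np.sin(t);return np.c_[x,np.cross(d,x),d]
def upr(a,t):
    A=np.array([np.cos(a),np.sin(a),0]);Z=np.array([0,0,1.]);d=A*np.cos(t)-Z*np.sin(t);x=Z*np.cos(t)+A*np.sin(t);return np.c_[x,np.cross(d,x),d]
def botfit(base,cap,side=-1):
    """px of top-face edge ends on the right (-y) side"""
    P=onz('top',base,.054)[:2];Q=onz('top',cap,.054)[:2];a=(Q-P)/np.linalg.norm(Q-P);n=np.array([-a[1],a[0]])
    if n[1]<0:n=-n
    return (P+.027*n).round(4),round(float(np.arctan2(a[1],a[0])),3),np.linalg.norm(Q-P).round(3)
E
python3 - <<'E'
from h import *
c=lambda x,y:(370+x/3.6-.4,120+y/3.6-.4)
print('white',botfit(c(297,38),c(367,187)));r=botfit(c(172,36),c(73,178));print('red',r)
print('red left',onz('top',c(108,2),.054).round(3),onz('top',c(14,136),.054).round(3))
print('mat',[onz('top',p,.003)[:2].round(3).tolist() for p in[(424,208),(505,199),(514,249),(432,259)]])
B,a,_=r;a_=np.array([np.cos(a),np.sin(a)]);M=tilt(a,.6);g=np.r_[B+.07*a_,.030];p=g+M[:,2]*.0187
print(p);h=p-M[:,2]*.12
plan((h,M),(p,M))
E
```

```text
white (array([ 0.6989, -0.2912]), -2.774, np.float64(0.119))
red (array([ 0.7267, -0.2047]), 2.521, np.float64(0.129))
red left [ 0.737 -0.182  0.054] [ 0.637 -0.111  0.054]
mat [[0.513, -0.244], [0.536, -0.457], [0.404, -0.47], [0.38, -0.258]]
[ 0.67834258 -0.17013392  0.01456622]
19 x [-0.0054, 0.005, 0.0087, -0.0398, -0.0107, -0.1349]
3 x [0.0, -0.0, 0.04, -0.0, -0.0, 0.0]
```

```bash
python3 - <<'E'
from h import *
B,a=np.array([.7267,-.2047]),2.521;a_=np.array([np.cos(a),np.sin(a)]);M=tilt(a,.6);p=np.r_[B+.07*a_,.030]+M[:,2]*.0187
plan((p-M[:,2]*.2,M))
E
```

```text
19 x [-0.0059, 0.0032, 0.0048, -0.0398, -0.0107, -0.1349]
```

The rows are not in the units I measure in: shifts go in shares of 50 mm and turns go in units of 0.25 rad. I convert before sending: -0.0059 m is -0.118, 0.0048 m is 0.096, -0.1349 rad is -0.5396.

```bash
for k in 1; do python3 -m creep '[[[-0.118,0.064,0.096,-0.1592,-0.0428,-0.5396],[-0.118,0.064,0.096,-0.1592,-0.0428,-0.5396],[-0.118,0.064,0.096,-0.1592,-0.0428,-0.5396],[-0.118,0.064,0.096,-0.1592,-0.0428,-0.5396],[-0.118,0.064,0.096,-0.1592,-0.0428,-0.5396]]]' 1.0 60 >/dev/null; python3 -m creep '[[[-0.118,0.064,0.096,-0.1592,-0.0428,-0.5396],[-0.118,0.064,0.096,-0.1592,-0.0428,-0.5396],[-0.118,0.064,0.096,-0.1592,-0.0428,-0.5396],[-0.118,0.064,0.096,-0.1592,-0.0428,-0.5396],[-0.118,0.064,0.096,-0.1592,-0.0428,-0.5396]]]' >/dev/null; python3 -m creep '[[[-0.118,0.064,0.096,-0.1592,-0.0428,-0.5396],[-0.118,0.064,0.096,-0.1592,-0.0428,-0.5396],[-0.118,0.064,0.096,-0.1592,-0.0428,-0.5396],[-0.118,0.064,0.096,-0.1592,-0.0428,-0.5396],[-0.118,0.064,0.096,-0.1592,-0.0428,-0.5396]]]' ; python3 -m creep '[[[-0.118,0.064,0.096,-0.1592,-0.0428,-0.5396],[-0.118,0.064,0.096,-0.1592,-0.0428,-0.5396],[-0.118,0.064,0.096,-0.1592,-0.0428,-0.5396],[-0.118,0.064,0.096,-0.1592,-0.0428,-0.5396],[0,0,0,0,0,0]]]'>/dev/null; done
python3 - <<'E'
from h import *
st()
B,a=np.array([.7267,-.2047]),2.521;a_=np.array([np.cos(a),np.sin(a)]);M=tilt(a,.6);p=np.r_[B+.07*a_,.030]+M[:,2]*.0187
plan((p-M[:,2]*.08,M),(p,M))
E
```

```text
time_s: 33.4
tool_pos: [0.5529, -0.0875, 0.1727]
tcp_rot: [0.544, 0.798, -0.081, 0.245]
force: [-0.8, -0.0, -0.6]
width: 0.999
grasp_force: 0.0
t 33.9 p [ 0.5804 -0.1052  0.1694] x [-0.679  0.483 -0.552] z [ 0.445 -0.328 -0.834] j [-0.17 -0.04  2.12 -0.47  0.58 -0.79] w 1.001 g 0.0 F [ 0.5 -0.4 -0.2]
3 x [-0.0036, 0.0016, 0.038, -0.0027, -0.005, 0.0007]
2 x [0.0, 0.0, 0.04, -0.0, -0.0, 0.0]
```

Converted, 0.038 m is 0.76, 0.03 m is 0.6, -0.005 rad is -0.02.

```bash
python3 -m creep '[[[-0.072,0.032,0.76,-0.012,-0.02,0.004],[-0.072,0.032,0.76,-0.012,-0.02,0],[-0.072,0.032,0.76,-0.012,-0.02,0],[0,0,0.6,0,0,0],[0,0,0,0,0,0]]]'
python3 - <<'E'
from h import *
st()
B,a=np.array([.7267,-.2047]),2.521;a_=np.array([np.cos(a),np.sin(a)]);M=tilt(a,.6);p=np.r_[B+.07*a_,.030]+M[:,2]*.0187
plan((p,M))
E
```

```text
time_s: 34.4
tool_pos: [0.6546, -0.1532, 0.0515]
tcp_rot: [0.292, 0.911, -0.09, 0.278]
force: [0.4, 0.7, 0.1]
width: 1.0
grasp_force: 0.0
t 34.4 p [ 0.6546 -0.1532  0.0515] x [-0.674  0.482 -0.559] z [ 0.454 -0.327 -0.829] j [-0.24  0.32  1.99 -0.68  0.34 -0.6 ] w 1.0 g 0.0 F [0.4 0.7 0.1]
2 x [-0.0017, 0.0001, 0.0235, -0.001, -0.0032, 0.0001]
```

```bash
python3 -m creep '[[[-0.04,0,0.48,0,-0.012,0],[-0.02,0,0.44,0,-0.012,0],[0,0,0,0,0,0]]]'; python3 -m creep '[[[0,0,0,0,0,0],[0,0,0,0,0,0],[0,0,0,0,0,0],[0,0,0,0,0,0],[0,0,0,0,0,0]]]' 0.3 60
python3 - <<'E'
from h import *
st()
E
```

```text
time_s: 34.7
tool_pos: [0.6794, -0.1694, 0.0192]
tcp_rot: [0.291, 0.909, -0.091, 0.284]
force: [-0.8, 0.3, -0.3]
width: 1.001
grasp_force: 0.0
time_s: 35.2
tool_pos: [0.6804, -0.1694, 0.0224]
tcp_rot: [0.29, 0.909, -0.091, 0.286]
force: [-4.4, 2.3, 7.3]
width: 0.626
grasp_force: 65.0
t 35.2 p [ 0.6804 -0.1694  0.0224] x [-0.668  0.476 -0.572] z [ 0.466 -0.331 -0.82 ] j [-0.26  0.42  1.93 -0.78  0.29 -0.51] w 0.626 g 65.0 F [-4.4  2.3  7.3]
```

```bash
python3 - <<'E'
from h import *
s=telemetry.observe();p=s["tool_pos"];M=R.from_quat(s["tcp_rot"]).as_matrix()
A=1.22;t=.61;U=upr(A,t);a=np.array([np.cos(A),np.sin(A),0])
g=np.r_[[.453,-.307],.078]-.011*a;f=g+.0187*U[:,2];print(f)
plan((p+[0,0,.18],M),([.54,-.25,.24],tilt(A,t)),(f+[0,0,.13],U),(f,U))
E
```

```text
[ 0.4544871  -0.30293612  0.06728738]
4 x [-0.0257, 0.0, -0.0369, -0.0, -0.0, 0.0]
9 x [-0.0047, -0.0191, -0.0018, 0.083, -0.0002, 0.1187]
11 x [-0.0084, -0.0056, 0.0035, -0.0, 0.1428, 0.0]
3 x [-0.0355, -0.0, 0.0248, 0.0, 0.0, -0.0]
```

Converted, -0.0369 m is -0.738, -0.0257 m is -0.514.

```bash
python3 -m creep '[[[-0.514,0,-0.738,0,0,0],[-0.514,0,-0.738,0,0,0],[-0.514,0,-0.738,0,0,0],[-0.514,0,-0.738,0,0,0]]]'; python3 -m creep '[[[-0.094,-0.382,-0.036,0.332,0,0.4748],[-0.094,-0.382,-0.036,0.332,0,0.4748],[-0.094,-0.382,-0.036,0.332,0,0.4748],[-0.094,-0.382,-0.036,0.332,0,0.4748],[-0.094,-0.382,-0.036,0.332,0,0.4748]]]'>/dev/null;  python3 -m creep '[[[-0.094,-0.382,-0.036,0.332,0,0.4748],[-0.094,-0.382,-0.036,0.332,0,0.4748],[-0.094,-0.382,-0.036,0.332,0,0.4748],[-0.094,-0.382,-0.036,0.332,0,0.4748]]]'
python3 - <<'E'
from h import *
st();A=1.22;t=.61;U=upr(A,t);f=np.array([.4545,-.3029,.0673]);plan((f+[0,0,.13],U))
E
```

```text
time_s: 35.6
tool_pos: [0.6782, -0.1687, 0.2]
tcp_rot: [0.29, 0.91, -0.09, 0.283]
force: [0.6, -1.3, -4.5]
width: 0.623
grasp_force: 65.6
time_s: 36.5
tool_pos: [0.5384, -0.249, 0.2367]
tcp_rot: [0.783, 0.545, -0.247, 0.169]
force: [0.2, 0.4, -3.8]
width: 0.621
grasp_force: 65.7
t 36.5 p [ 0.5384 -0.249   0.2367] x [ 0.284  0.771 -0.57 ] z [-0.202 -0.533 -0.822] j [-0.26  0.22  1.7  -0.62  1.34  0.28] w 0.621 g 65.7 F [ 0.2  0.4 -3.8]
11 x [-0.0084, -0.0054, 0.0031, -0.0004, 0.1425, -0.0006]
```

Converted, -0.0084 m is -0.168, -0.0054 m is -0.108, 0.1425 rad is 0.57.

```bash
python3 -m creep '[[[-0.168,-0.108,0.062,0,0.57,0],[-0.168,-0.108,0.062,0,0.57,0],[-0.168,-0.108,0.062,0,0.57,0],[-0.168,-0.108,0.062,0,0.57,0],[-0.168,-0.108,0.062,0,0.57,0]]]'>/dev/null;  python3 -m creep '[[[-0.168,-0.108,0.062,0,0.57,0],[-0.168,-0.108,0.062,0,0.57,0],[-0.168,-0.108,0.062,0,0.57,0],[-0.168,-0.108,0.062,0,0.57,0],[-0.168,-0.108,0.062,0,0.57,0]]]';  python3 -m creep '[[[-0.168,-0.108,0.062,0,0.57,0],[0,0,0,0,0,0],[0,0,0,0,0,0]]]' 
python3 - <<'E'
from h import *
st();A=1.22;t=.61;U=upr(A,t);f=np.array([.4545,-.3029,.0673]);plan((f+[0,0,.03],U),(f,U))
g=cams.grab_frame('side');cv2.imwrite('pics/s5.png',cv2.resize(g[130:360,330:560],None,fx=2.5,fy=2.5)[:,:,::-1])
E
```

```text
time_s: 37.5
tool_pos: [0.4625, -0.3043, 0.2072]
tcp_rot: [0.752, 0.525, 0.326, -0.228]
force: [0.3, 0.3, -4.5]
width: 0.627
grasp_force: 65.7
time_s: 37.8
tool_pos: [0.4563, -0.3044, 0.1974]
tcp_rot: [0.728, 0.507, 0.377, -0.266]
force: [-0.1, 0.0, -2.7]
width: 0.623
grasp_force: 65.7
t 37.8 p [ 0.4563 -0.3044  0.1974] x [0.202 0.538 0.818] z [ 0.279  0.769 -0.575] j [-1.07  0.45  1.64  0.67  1.76 -0.84] w 0.623 g 65.7 F [-0.1  0.  -2.7]
3 x [-0.0272, -0.0006, 0.0194, -0.0008, 0.0009, -0.0016]
1 x [-0.0246, 0.0, 0.0172, 0.0, 0.0, -0.0]
```

View pics/s5.png

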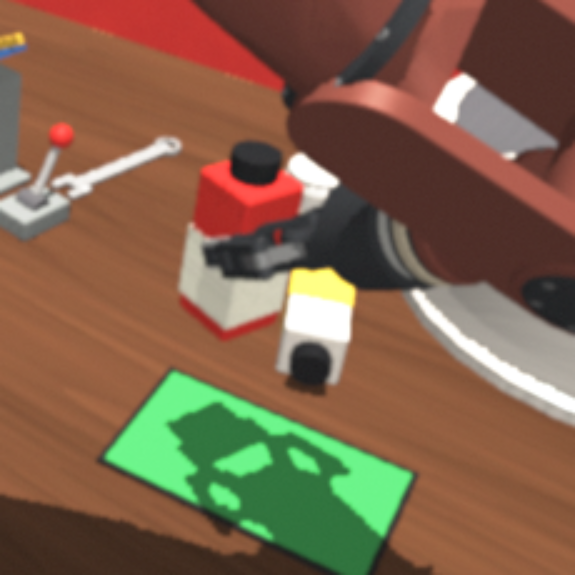

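The red bottle hangs upright over the mat. Lowering it.

Converted, -0.0272 m is -0.544, 0.0194 m is 0.388, -0.001 rad is -0.004.

```bash
python3 -m creep '[[[-0.544,0,0.388,0,0.004,-0.004],[-0.544,0,0.388,0,0,-0.004],[-0.544,0,0.388,0,0,-0.004],[0,0,0,0,0,0]]]'; python3 -m creep '[[[-0.24,0,0.18,0,0,0],[-0.12,0,0.08,0,0,0],[0,0,0,0,0,0]]]'
python3 - <<'E'
from h import *
st()
g=cams.grab_frame('side');np.save('pics/s6.npy',g)
hsv=cv2.cvtColor(g,cv2.COLOR_RGB2HSV)
A=1.22;t=.61;U=upr(A,t);f=np.array([.4545,-.3029,.0673]);plan((f,U))
E
```

```text
time_s: 38.25
tool_pos: [0.4564, -0.3012, 0.0966]
tcp_rot: [0.726, 0.509, 0.376, -0.267]
force: [-1.3, 1.7, -4.3]
width: 0.625
grasp_force: 65.7
time_s: 38.55
tool_pos: [0.4573, -0.3037, 0.077]
tcp_rot: [0.727, 0.509, 0.378, -0.264]
force: [0.1, 1.0, -4.0]
width: 0.624
grasp_force: 65.7
t 38.55 p [ 0.4573 -0.3037  0.077 ] x [0.196 0.541 0.818] z [ 0.279  0.769 -0.575] j [-1.07  0.63  1.65  0.66  1.61 -0.97] w 0.624 g 65.7 F [ 0.1  1.  -4. ]
1 x [-0.0083, -0.0031, 0.0057, -0.0016, 0.002, 0.0022]
```

Not touching yet; small downward steps until the force changes.

Converted, -0.0041 m is -0.082, 0.0029 m is 0.058.

```bash
python3 -m creep '[[[-0.082,0,0.058,0,0,0],[0,0,0,0,0,0]]]'|grep -E "pos|force"; python3 -m creep '[[[-0.066,0,0.046,0,0,0],[0,0,0,0,0,0]]]'|grep -E "pos|force"; python3 -m creep '[[[-0.05,0,0.034,0,0,0],[0,0,0,0,0,0]]]'|grep -E "pos|force"
```

```text
tool_pos: [0.457, -0.3038, 0.0715]
force: [0.4, 0.6, -3.8]
grasp_force: 65.7
tool_pos: [0.4568, -0.3034, 0.067]
force: [-0.6, 0.2, -3.8]
grasp_force: 65.7
tool_pos: [0.4569, -0.3038, 0.0663]
force: [-3.7, -0.2, 4.6]
grasp_force: 66.3
```

Converted, -0.045 m is -0.9, -0.04 m is -0.8.

```bash
python3 -m creep '[[[0,0,0,0,0,0],[0,0,0,0,0,0],[0,0,0,0,0,0],[0,0,0,0,0,0]]]' 1.0; python3 -m creep '[[[0,0,-0.4,0,0,0],[0,0,-0.6,0,0,0],[0,0,-0.9,0,0,0],[0,0,-0.9,0,0,0],[0,0,-0.8,0,0,0]]]'>/dev/null
python3 - <<'E'
from h import *
st()
f=cams.grab_frame('top');g=cams.grab_frame('side');a=f[100:300,340:560];b=g[180:380,340:560]
cv2.imwrite('pics/s7.png',cv2.resize(np.hstack([a,b]),None,fx=1.8,fy=1.8,interpolation=cv2.INTER_CUBIC)[:,:,::-1])
B,a=np.array([.6989,-.2912]),-2.774;a_=np.array([np.cos(a),np.sin(a)]);M=tilt(a,.45);p=np.r_[B+.07*a_,.030]+M[:,2]*.0187
print(p);plan(([.50,-.40,.25],down(.4)),(p-M[:,2]*.2,M))
E
```

```text
time_s: 39.6
tool_pos: [0.4571, -0.3035, 0.0643]
tcp_rot: [0.727, 0.509, 0.378, -0.265]
force: [1.0, -0.9, -0.6]
width: 1.001
grasp_force: 0.0
t 40.1 p [ 0.4062 -0.4436  0.1689] x [0.196 0.54  0.819] z [ 0.28   0.769 -0.574] j [-1.22  0.66  1.39  0.58  1.87 -0.93] w 0.999 g 0.0 F [-0.2 -0.4 -0.5]
[ 0.64116681 -0.31343283  0.01316164]
9 x [0.0147, 0.0034, -0.0022, -0.0426, -0.0999, 0.0841]
22 x [0.003, 0.0042, 0.0027, -0.0315, -0.0005, -0.1378]
```

View pics/s7.png

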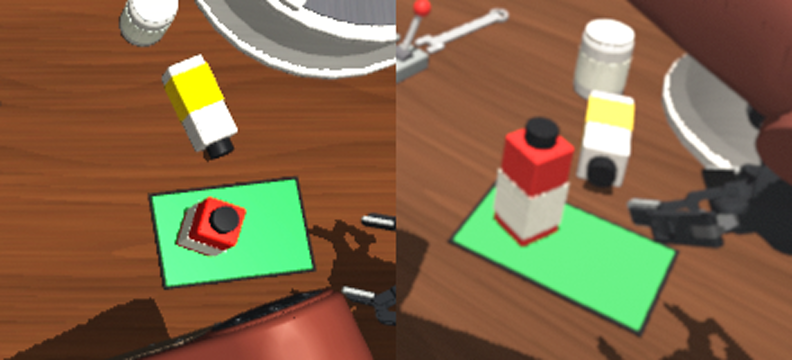

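Red stands upright on the left part of the mat (top crop 220,225). For the white bottle joint 6 is near its range, so I grip with less lean and a slight skew.

```bash
python3 - <<'E'
from h import *
B,a=np.array([.6989,-.2912]),-2.774;a_=np.array([np.cos(a),np.sin(a)]);M=tilt(-2.88,.15);p=np.r_[B+.08*a_,.028]+M[:,2]*.0187
print(p);plan(([.44,-.43,.27],down(1.22)),(p-M[:,2]*.2,M),(p,M))
E
```

```text
[ 0.62694381 -0.31922689  0.00950998]
7 x [0.0112, 0.0037, -0.0103, 0.001, -0.136, 0.0002]
16 x [-0.0011, 0.0142, 0.0044, -0.0102, -0.0053, -0.1361]
5 x [0.0, -0.0, 0.04, 0.0, -0.0, -0.0]
```

Converted, 0.0112 m is 0.224, -0.0103 m is -0.206, -0.136 rad is -0.544.

```bash
python3 -m creep '[[[0.224,0.074,-0.206,0.004,-0.544,0],[0.224,0.074,-0.206,0.004,-0.544,0],[0.224,0.074,-0.206,0.004,-0.544,0],[0.224,0.074,-0.206,0.004,-0.544,0],[0.224,0.074,-0.206,0.004,-0.544,0]]]'>/dev/null; python3 -m creep '[[[0.224,0.074,-0.206,0.004,-0.544,0],[0.224,0.074,-0.206,0.004,-0.544,0],[-0.022,0.284,0.088,-0.0408,-0.0212,-0.5444],[-0.022,0.284,0.088,-0.0408,-0.0212,-0.5444],[-0.022,0.284,0.088,-0.0408,-0.0212,-0.5444]]]'; python3 -m creep '[[[-0.022,0.284,0.088,-0.0408,-0.0212,-0.5444],[-0.022,0.284,0.088,-0.0408,-0.0212,-0.5444],[-0.022,0.284,0.088,-0.0408,-0.0212,-0.5444],[-0.022,0.284,0.088,-0.0408,-0.0212,-0.5444],[-0.022,0.284,0.088,-0.0408,-0.0212,-0.5444]]]'>/dev/null; python3 -m creep '[[[-0.022,0.284,0.088,-0.0408,-0.0212,-0.5444],[-0.022,0.284,0.088,-0.0408,-0.0212,-0.5444],[-0.022,0.284,0.088,-0.0408,-0.0212,-0.5444],[-0.022,0.284,0.088,-0.0408,-0.0212,-0.5444],[-0.022,0.284,0.088,-0.0408,-0.0212,-0.5444]]]'
python3 - <<'E'
from h import *
st()
B,a=np.array([.6989,-.2912]),-2.774;a_=np.array([np.cos(a),np.sin(a)]);M=tilt(-2.88,.15);p=np.r_[B+.08*a_,.028]+M[:,2]*.0187
plan((p-M[:,2]*.09,M),(p,M))
E
```

```text
time_s: 41.2
tool_pos: [0.4822, -0.435, 0.2523]
tcp_rot: [0.682, 0.731, 0.005, 0.012]
force: [-0.9, -0.4, 0.1]
width: 0.999
grasp_force: 0.0
time_s: 42.2
tool_pos: [0.5933, -0.361, 0.2143]
tcp_rot: [0.069, 0.996, 0.014, 0.062]
force: [0.6, -0.2, 0.1]
width: 1.002
grasp_force: 0.0
t 42.2 p [ 0.5933 -0.361   0.2143] x [-0.983  0.139 -0.121] z [ 0.125  0.02  -0.992] j [-0.69  0.32  1.53  0.1   1.21 -2.15] w 1.002 g 0.0 F [ 0.6 -0.2  0.1]
3 x [-0.0017, 0.0118, 0.0395, -0.0059, -0.0068, -0.133]
2 x [0.0, -0.0, 0.045, 0.0, -0.0, -0.0]
```

Converted, 0.0395 m is 0.79, 0.0118 m is 0.236, -0.12 rad is -0.48.

```bash
python3 -m creep '[[[-0.034,0.236,0.79,-0.0236,-0.0272,-0.48],[-0.034,0.236,0.79,-0.0236,-0.0272,-0.48],[-0.034,0.236,0.79,-0.0236,-0.0272,-0.48],[0,0,0,0,0,0]]]'
python3 - <<'E'
from h import *
st()
B,a=np.array([.6989,-.2912]),-2.774;a_=np.array([np.cos(a),np.sin(a)]);M=tilt(-2.91,.15);p=np.r_[B+.08*a_,.028]+M[:,2]*.0187
plan((p,M))
E
```

```text
time_s: 42.6
tool_pos: [0.6097, -0.3186, 0.0908]
tcp_rot: [-0.108, 0.992, 0.016, 0.068]
force: [-0.8, 1.3, -1.8]
width: 1.0
grasp_force: 0.0
t 42.6 p [ 0.6097 -0.3186  0.0908] x [-0.967 -0.213 -0.139] z [ 0.132  0.047 -0.99 ] j [-0.64  0.43  1.62  0.14  1.01 -2.49] w 1.0 g 0.0 F [-0.8  1.3 -1.8]
2 x [-0.0025, -0.0028, 0.0414, 0.0076, -0.0051, -0.0075]
```

Converted, 0.041 m is 0.82, 0.036 m is 0.72.

```bash
python3 -m creep '[[[-0.06,-0.06,0.82,0,0,0],[-0.04,-0.06,0.72,0,0,0],[0,0,0.06,0,0,0],[0,0,0,0,0,0]]]'; python3 -m creep '[[[0,0,0,0,0,0],[0,0,0,0,0,0],[0,0,0,0,0,0],[0,0,0,0,0,0],[0,0,0,0,0,0]]]' 0.3 60
python3 - <<'E'
from h import *
st()
g=cams.grab_frame('top');cv2.imwrite('pics/t8.png',cv2.resize(g[110:230,400:540],None,fx=4,fy=4)[:,:,::-1])
E
```

```text
time_s: 43.0
tool_pos: [0.6324, -0.3269, 0.0219]
tcp_rot: [-0.107, 0.991, 0.01, 0.074]
force: [-0.3, 0.4, 0.2]
width: 1.002
grasp_force: 0.0
time_s: 43.5
tool_pos: [0.6346, -0.328, 0.0261]
tcp_rot: [-0.108, 0.991, 0.009, 0.077]
force: [-2.1, 2.8, 6.5]
width: 0.653
grasp_force: 60.5
t 43.5 p [ 0.6346 -0.328   0.0261] x [-0.965 -0.212 -0.154] z [ 0.15   0.034 -0.988] j [-0.62  0.56  1.59  0.15  0.9  -2.5 ] w 0.653 g 60.5 F [-2.1  2.8  6.5]
```

View pics/t8.png

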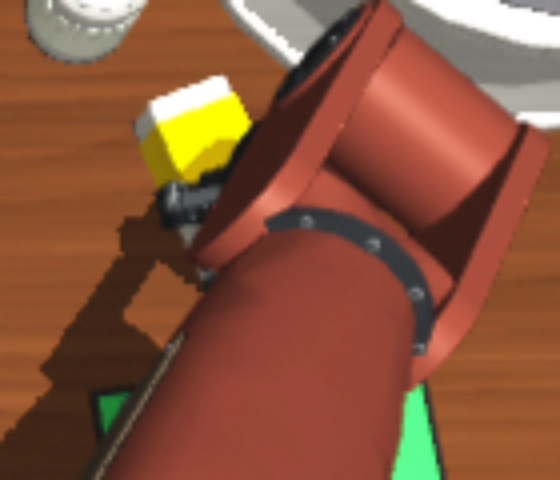

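The fingers stopped at 0.653 against 0.625 for the red bottle, so it is probably pinched askew. I turn the bottle with the grip away from the joint limit, then re-grip squarely.

Converted, -0.003 m is -0.06, 0.1 rad is 0.4.

```bash
python3 -m creep '[[[0,0,-0.06,0.06,0,0.4],[0,0,0,0.06,0,0.4],[0,0,0,0.06,0,0.4],[0,0,0,0.028,0,0.2],[0,0,0,0,0,0]]]'; python3 -m creep '[[[0,0,0,0,0,0],[0,0,0,0,0,0],[0,0,0,0,0,0]]]' 1.0 >/dev/null; python3 -m creep '[[[0,0,-0.9,0,0,0],[0,0,-0.9,0,0,0],[0,0,-0.9,0,0,0],[0,-0.6,-0.9,0,0,0],[0,-0.9,0,0,0,0]]]' >/dev/null;  python3 -m creep '[[[0,-0.9,0,0,0,0],[0,-0.9,0,0,0,0],[0,-0.4,0,0,0,0],[0,0,0,0,0,0]]]' 
python3 - <<'E'
from h import *
st()
g=cams.grab_frame('top');cv2.imwrite('pics/t9.png',cv2.resize(g[110:230,400:540],None,fx=4,fy=4,interpolation=cv2.INTER_CUBIC)[:,:,::-1])
hsv=cv2.cvtColor(g,cv2.COLOR_RGB2HSV);H,S,V=[hsv[:,:,i].astype(int) for i in range(3)]
m=((H>24)&(H<34)&(S>180)&(V>215));m[:110]=0;m[200:]=0;m[:,:400]=0
W=np.array([onz('top',p,.054)[:2] for p in pcam(m)],np.float32)*1000;q=cv2.minAreaRect(W);print(q,cv2.boxPoints(q).round(1).tolist())
E
```

```text
time_s: 44.05
tool_pos: [0.6327, -0.3277, 0.0262]
tcp_rot: [0.069, 0.995, -0.004, 0.076]
force: [-1.0, -0.4, -2.0]
width: 0.645
grasp_force: 60.0
time_s: 45.25
tool_pos: [0.5798, -0.5092, 0.1987]
tcp_rot: [0.07, 0.995, -0.004, 0.075]
force: [-0.5, -0.8, 0.0]
width: 0.999
grasp_force: 0.0
t 45.25 p [ 0.5798 -0.5092  0.1987] x [-0.979  0.14  -0.15 ] z [ 0.149 -0.018 -0.989] j [-0.85  0.47  1.35  0.11  1.21 -2.31] w 0.999 g 0.0 F [-0.5 -0.8  0. ]
((663.8493041992188, -326.8365783691406), (56.3814811706543, 55.702457427978516), 0.8832783699035645) [[635.2000122070312, -299.3999938964844], [636.0999755859375, -355.1000061035156], [692.5, -354.20001220703125], [691.5999755859375, -298.6000061035156]]
```

View pics/t9.png

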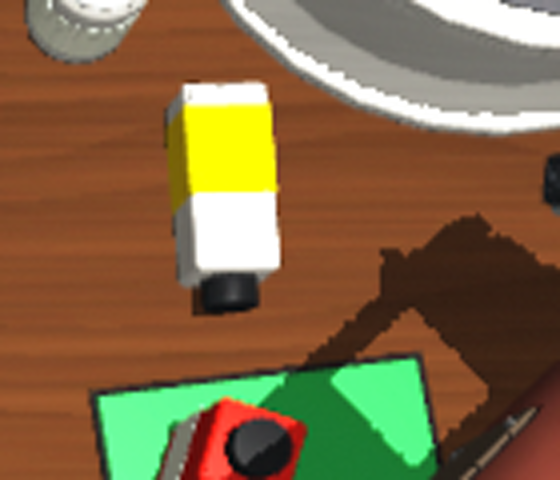

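The white bottle now lies along the robot's x axis, cap toward the robot (crop 230,180), clear of joint 6's limit. Re-gripping squarely.

```bash
python3 - <<'E'
from h import *
c=lambda x,y:(400+x/4-.4,110+y/4-.4)
r=botfit(c(269,83),c(280,268));print(r);l=[onz('top',c(*q),.054).round(3) for q in((184,85),(192,270))];print(l)
a=np.arctan2(np.sin(r[1]),np.cos(r[1]));a_=np.array([np.cos(a),np.sin(a)]);M=tilt(a,.35);p=np.r_[r[0]+.078*a_,.028]+M[:,2]*.0187
print(p,a);plan((p-M[:,2]*.17,M),(p,M))
E
```

```text
(array([ 0.708 , -0.3275]), 3.132, np.float64(0.123))
[array([ 0.707, -0.3  ,  0.054]), array([ 0.583, -0.297,  0.054])]
[ 0.63641548 -0.32681329  0.01043373] 3.132
5 x [0.0049, 0.0359, 0.0049, -0.0056, -0.0399, -0.0255]
4 x [0.0, 0.0, 0.0425, -0.0, -0.0, 0.0]
```

Converted, 0.0359 m is 0.718, 0.0049 m is 0.098, -0.0399 rad is -0.1596.

```bash
python3 -m creep '[[[0.098,0.718,0.098,-0.0224,-0.1596,-0.102],[0.098,0.718,0.098,-0.0224,-0.1596,-0.102],[0.098,0.718,0.098,-0.0224,-0.1596,-0.102],[0.098,0.718,0.098,-0.0224,-0.1596,-0.102],[0.098,0.718,0.098,-0.0224,-0.1596,-0.102]]]' 1.0 >/dev/null; python3 -m creep '[[[0,0,0.6,0,0,0],[0,0,0.4,0,0,0],[0,0,0,0,0,0]]]'>/dev/null
python3 - <<'E'
from h import *
st();a=3.132;a_=np.array([np.cos(a),np.sin(a)]);M=tilt(a,.35);p=np.r_[np.array([.708,-.3275])+.078*a_,.028]+M[:,2]*.0187
plan((p,M))
E
```

```text
t 46.1 p [ 0.594  -0.3208  0.1196] x [-0.941  0.005 -0.338] z [ 0.338  0.003 -0.941] j [-0.7   0.28  1.8   0.31  0.82 -2.45] w 0.999 g 0.0 F [ 0.1  0.4 -0.2]
3 x [-0.001, -0.002, 0.039, 0.0021, -0.0018, 0.0012]
```

Converted, 0.039 m is 0.78, 0.037 m is 0.74, -0.002 rad is -0.008.

```bash
python3 -m creep '[[[-0.02,-0.04,0.78,0.008,-0.008,0.004],[-0.02,-0.04,0.78,0.008,-0.008,0.004],[-0.02,-0.04,0.74,0.008,-0.008,0.004],[0,0,0.06,0,0,0],[0,0,0,0,0,0]]]'; python3 -m creep '[[[0,0,0,0,0,0],[0,0,0,0,0,0],[0,0,0,0,0,0],[0,0,0,0,0,0],[0,0,0,0,0,0]]]' 0.3 60
python3 - <<'E'
from h import *
st()
s=telemetry.observe();p=s["tool_pos"];M=R.from_quat(s["tcp_rot"]).as_matrix()
plan((p+[0,0,.2],M),([.54,-.28,.26],tilt(1.5,.35)))
E
```

```text
time_s: 46.6
tool_pos: [0.6387, -0.3306, 0.0131]
tcp_rot: [0.005, 0.984, -0.003, 0.176]
force: [-0.7, 0.4, 0.5]
width: 1.002
grasp_force: 0.0
time_s: 47.1
tool_pos: [0.6403, -0.3325, 0.0171]
tcp_rot: [0.005, 0.984, -0.004, 0.179]
force: [-2.6, 2.1, 7.5]
width: 0.627
grasp_force: 65.3
t 47.1 p [ 0.6403 -0.3325  0.0171] x [-0.936  0.009 -0.352] z [ 0.352 -0.01  -0.936] j [-0.67  0.5   1.73  0.35  0.65 -2.48] w 0.627 g 65.3 F [-2.6  2.1  7.5]
5 x [-0.0141, -0.0003, -0.0374, -0.0, 0.0, -0.0]
12 x [0.0083, -0.0029, -0.0069, 0.0468, 0.001, 0.1275]
```

```bash
python3 -m creep '[[[-0.282,0,-0.748,0,0,0],[-0.282,0,-0.748,0,0,0],[-0.282,0,-0.748,0,0,0],[-0.282,0,-0.748,0,0,0],[-0.282,0,-0.748,0,0,0]]]'
python3 - <<'E'
from h import *
t=.358;A=1.22;a=np.array([np.cos(A),np.sin(A),0]);U=upr(A,t);f=np.r_[[.464,-.412],.080]-.0076*a+.0187*U[:,2];f[2]=.080+.0187*U[2,2];print(f)
plan(([.56,-.36,.27],tilt(A,t)),([.56,f[1],.23],U),(f+[0,0,.06],U),(f,U))
st()
E
```

```text
time_s: 47.6
tool_pos: [0.6386, -0.3304, 0.2147]
tcp_rot: [0.006, 0.984, -0.003, 0.176]
force: [0.3, -0.3, -2.1]
width: 0.625
grasp_force: 64.7
[ 0.46740705 -0.40268938  0.07344749]
14 x [0.0006, -0.0067, -0.0044, 0.0473, 0.0002, 0.1279]
11 x [-0.0052, 0.0013, 0.0024, -0.0, 0.1428, -0.0]
3 x [-0.0339, -0.029, 0.0013, -0.0, -0.0, -0.0]
2 x [-0.0281, 0.0, 0.0105, -0.0, -0.0, -0.0]
t 47.6 p [ 0.6386 -0.3304  0.2147] x [-0.938  0.01  -0.347] z [ 0.347 -0.009 -0.938] j [-0.66  0.25  1.64  0.25  0.98 -2.34] w 0.625 g 64.7 F [ 0.3 -0.3 -2.1]
```

```bash
python3 -m creep '[[[0.012,-0.134,-0.088,0.1892,0,0.5116],[0.012,-0.134,-0.088,0.1892,0,0.5116],[0.012,-0.134,-0.088,0.1892,0,0.5116],[0.012,-0.134,-0.088,0.1892,0,0.5116],[0.012,-0.134,-0.088,0.1892,0,0.5116]]]'>/dev/null; python3 -m creep '[[[0.012,-0.134,-0.088,0.1892,0,0.5116],[0.012,-0.134,-0.088,0.1892,0,0.5116],[0.012,-0.134,-0.088,0.1892,0,0.5116],[0.012,-0.134,-0.088,0.1892,0,0.5116],[0.012,-0.134,-0.088,0.1892,0,0.5116]]]'; python3 -m creep '[[[0.012,-0.134,-0.088,0.1892,0,0.5116],[0.012,-0.134,-0.088,0.1892,0,0.5116],[0.012,-0.134,-0.088,0.1892,0,0.5116],[0.012,-0.134,-0.088,0.1892,0,0.5116],[0,0,0,0,0,0]]]'
python3 - <<'E'
from h import *
t=.358;A=1.22;a=np.array([np.cos(A),np.sin(A),0]);U=upr(A,t);f=np.array([.4674,-.4027,.0734])
plan(([.56,f[1],.23],U))
st()
E
```

```text
time_s: 48.6
tool_pos: [0.5865, -0.369, 0.2524]
tcp_rot: [0.627, 0.758, -0.113, 0.137]
force: [-0.1, -0.8, -2.9]
width: 0.626
grasp_force: 64.8
time_s: 49.1
tool_pos: [0.5615, -0.3607, 0.2686]
tcp_rot: [0.807, 0.564, -0.145, 0.103]
force: [0.1, -0.2, -3.2]
width: 0.625
grasp_force: 64.7
11 x [-0.0051, 0.0012, 0.0022, 0.0003, 0.1428, 0.0002]
t 49.1 p [ 0.5615 -0.3607  0.2686] x [ 0.323  0.879 -0.35 ] z [-0.117 -0.33  -0.937] j [-0.52  0.26  1.53 -0.36  1.31 -0.08] w 0.625 g 64.7 F [ 0.1 -0.2 -3.2]
```

Converted, -0.0051 m is -0.102, 0.0022 m is 0.044, 0.1428 rad is 0.5712.

```bash
python3 -m creep '[[[-0.102,0.024,0.044,0,0.5712,0],[-0.102,0.024,0.044,0,0.5712,0],[-0.102,0.024,0.044,0,0.5712,0],[-0.102,0.024,0.044,0,0.5712,0],[-0.102,0.024,0.044,0,0.5712,0]]]'>/dev/null; python3 -m creep '[[[-0.102,0.024,0.044,0,0.5712,0],[-0.102,0.024,0.044,0,0.5712,0],[-0.102,0.024,0.044,0,0.5712,0],[-0.102,0.024,0.044,0,0.5712,0],[-0.102,0.024,0.044,0,0.5712,0]]]'>/dev/null; python3 -m creep '[[[-0.102,0.024,0.044,0,0.5712,0],[0,0,0,0,0,0],[0,0,0,0,0,0]]]'
python3 - <<'E'
from h import *
t=.358;A=1.22;U=upr(A,t);f=np.array([.4674,-.4027,.0734])
st();plan((f+[0,0,.06],U),(f+[0,0,.01],U))
E
```

```text
time_s: 50.4
tool_pos: [0.5597, -0.4028, 0.228]
tcp_rot: [0.674, 0.471, 0.467, -0.326]
force: [0.1, -0.0, -2.1]
width: 0.629
grasp_force: 64.9
t 50.4 p [ 0.5597 -0.4028  0.228 ] x [0.12  0.331 0.936] z [ 0.322  0.879 -0.352] j [-1.05  0.79  1.19  0.9   2.   -0.69] w 0.629 g 64.9 F [ 0.1 -0.  -2.1]
3 x [-0.0332, -0.0289, 0.0012, 0.0003, 0.0006, 0.0004]
2 x [-0.0234, 0.0, 0.0088, -0.0, -0.0, -0.0]
```

```bash
python3 -m creep '[[[-0.664,-0.578,0.024,0,0,0],[-0.664,-0.578,0.024,0,0,0],[-0.664,-0.578,0.024,0,0,0],[0,0,0,0,0,0]]]'; python3 -m creep '[[[-0.468,0,0.176,0,0,0],[-0.468,0,0.176,0,0,0],[0,0,0,0,0,0]]]'
python3 - <<'E'
from h import *
t=.358;A=1.22;U=upr(A,t);f=np.array([.4674,-.4027,.0734])
st();plan((f,U))
f=cams.grab_frame('top');g=cams.grab_frame('side');cv2.imwrite('pics/s10.png',cv2.resize(np.hstack([f[160:340,380:580],g[190:370,360:560]]),None,fx=2,fy=2)[:,:,::-1])
E
```

```text
time_s: 50.8
tool_pos: [0.4651, -0.402, 0.1334]
tcp_rot: [0.675, 0.471, 0.466, -0.326]
force: [-0.3, 0.3, -2.9]
width: 0.627
grasp_force: 64.9
time_s: 51.1
tool_pos: [0.4691, -0.4022, 0.0853]
tcp_rot: [0.673, 0.473, 0.466, -0.325]
force: [0.6, 0.1, -3.1]
width: 0.629
grasp_force: 64.8
t 51.1 p [ 0.4691 -0.4022  0.0853] x [0.118 0.334 0.935] z [ 0.321  0.878 -0.354] j [-1.16  0.9   1.32  0.75  1.9  -0.95] w 0.629 g 64.8 F [ 0.6  0.1 -3.1]
1 x [-0.0115, -0.0015, 0.0032, -0.0005, 0.0039, 0.004]
```

View pics/s10.png

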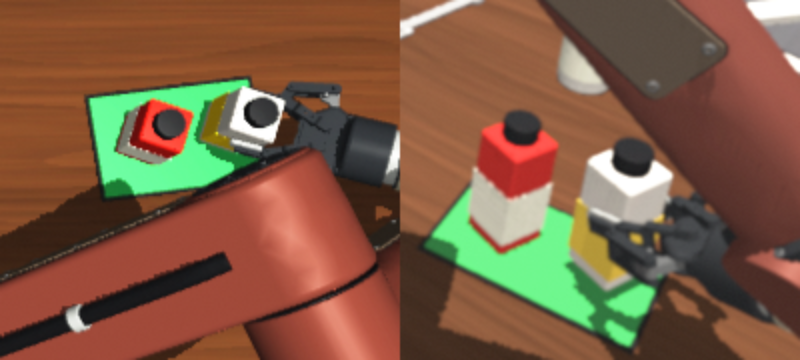

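The white bottle is upright over the right half of the mat, clear of the red one (top crop 250,115 against 165,130). Lowering in small steps.

```bash
for k in 1; do python3 -m creep '[[[-0.112,0,0.042,0,0,0],[0,0,0,0,0,0]]]'|grep -E "pos|force"; python3 -m creep '[[[-0.056,0,0.02,0,0,0],[0,0,0,0,0,0]]]'|grep -E "pos|force"; python3 -m creep '[[[-0.056,0,0.02,0,0,0],[0,0,0,0,0,0]]]'|grep -E "pos|force"; done
```

```text
tool_pos: [0.469, -0.4033, 0.0806]
force: [-0.5, -0.1, -3.1]
grasp_force: 64.8
tool_pos: [0.4684, -0.4028, 0.0764]
force: [-0.3, -0.9, -3.6]
grasp_force: 64.8
tool_pos: [0.4682, -0.4026, 0.0729]
force: [0.3, 0.1, -3.4]
grasp_force: 64.8
```

Converted, -0.0023 m is -0.046, 0.0009 m is 0.018.

```bash
python3 -m creep '[[[-0.046,0,0.018,0,0,0],[0,0,0,0,0,0]]]'|grep -E "pos|force";python3 -m creep '[[[-0.038,0,0.014,0,0,0],[0,0,0,0,0,0]]]'|grep -E "pos|force"
```

```text
tool_pos: [0.4684, -0.403, 0.0718]
force: [-1.8, -0.6, 1.3]
grasp_force: 64.8
tool_pos: [0.4683, -0.4031, 0.0718]
force: [-0.7, 0.4, 6.0]
grasp_force: 64.9
```

Contact. Releasing, retreating and checking the whole scene.

```bash
python3 -m creep '[[[0,0,0,0,0,0],[0,0,0,0,0,0],[0,0,0,0,0,0],[0,0,0,0,0,0]]]' 1.0 >/dev/null; python3 -m creep '[[[0,0,-0.4,0,0,0],[0,0,-0.6,0,0,0],[0,0,-0.9,0,0,0],[0,0,-0.9,0,0,0],[0,0,-0.8,0,0,0]]]'>/dev/null;  python3 -m creep '[[[0.6,0,-0.6,0,0,0],[0,0,0,0,0,0],[0,0,0,0,0,0],[0,0,0,0,0,0]]]'
python3 - <<'E'
from h import *
f=cams.grab_frame('top');g=cams.grab_frame('side');cv2.imwrite('pics/end.png',np.vstack([f[80:300,170:560],g[130:350,200:590]])[:,:,::-1])
for n in('top','side'):
    print([ (np.round(d["xy"]).tolist(),round(d["score"],2)) for d in cams.landmark_of(n,'lever_tip')])
o=orange('top',f);print([q for q in o if 195<q[0][0]<300 and 110<q[0][1]<180])
st()
E
```

```text
time_s: 53.5
tool_pos: [0.4045, -0.5765, 0.1693]
tcp_rot: [0.673, 0.471, 0.468, -0.327]
force: [0.7, -0.2, 0.0]
width: 1.002
grasp_force: 0.0
[([330.0, 145.0], 0.52), ([218.0, 136.0], 0.39)]
[([355.0, 186.0], 0.64)]
[([232.8, 116.3], 295), ([255.5, 122.8], 39), ([252.9, 133.3], 114), ([226.1, 133.2], 88), ([221.6, 159.9], 86), ([248.7, 159.7], 111)]
t 53.7 p [ 0.4046 -0.5762  0.1692] x [0.118 0.327 0.937] z [ 0.321  0.881 -0.348] j [-1.3   1.04  0.88  0.75  2.21 -0.82] w 1.0 g 0.0 F [-1.   0.3  0.2]
```

View pics/end.png

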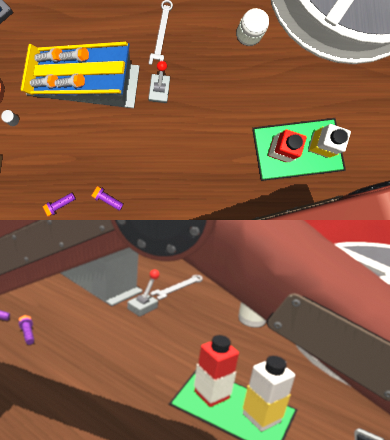

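```bash
python3 - <<'E'
from h import *
for p in((509,216),(461,222)):
    q=onz('top',p,.148)[:2]-[.458,-.357];y=np.array([-.107,.994]);x=np.array([.994,.107]);print((q@x).round(3),(q@y).round(3))
print(manip.job_done())
E
```

```text
0.003 -0.053
0.002 0.06
the job is handed in; nothing more can be done
None
```

I handed the job in: all four bolts found lie in the lanes, two to a lane, tips down against the stop; the lever was thrown fully over after that, and both bottles stand upright on the mat, with nothing else visibly moved.

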